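# Blow-dry the chilled sample tubes

### The job

Stand all the purple-capped tubes, in their pucks, from the steel tray upright in the bed of the drying station; then turn the air valve to half open (45 degrees, the green mark), press the start button fully down and let it go, and let the air blow on for at least three seconds. Then shut the valve fully, and only afterwards take the tubes out and stand them all upright in the blue tray. Never press start while the valve is shut, and leave the gel bottle and the tape roll where they are.

Things in the scene. Friction and masses are not known exactly. Their poses are not given: they have to be found in the camera images.
- tube1: blood sample tube standing upright in its round grey carrier puck (which stays on it): puck 44 mm diameter, 18 mm high; tube 13 mm diameter with dark red contents and a paper label; purple cap 18 mm diameter from 66 to 88 mm height. 140 g, very heavy at the bottom. Origin: centre of the puck's underside, z up along the tube. Three or all four of the tubes are present; the other is absent
- tube1_cap (a point): centre of tube1's purple cap, 77 mm above the puck's underside: where to grip it from above
- tube2: blood sample tube standing upright in its round grey carrier puck (which stays on it): puck 44 mm diameter, 18 mm high; tube 13 mm diameter with dark red contents and a paper label; purple cap 18 mm diameter from 66 to 88 mm height. 140 g, very heavy at the bottom. Origin: centre of the puck's underside, z up along the tube. Three or all four of the tubes are present; the other is absent
- tube2_cap (a point): centre of tube2's purple cap, 77 mm above the puck's underside: where to grip it from above
- tube3: blood sample tube standing upright in its round grey carrier puck (which stays on it): puck 44 mm diameter, 18 mm high; tube 13 mm diameter with dark red contents and a paper label; purple cap 18 mm diameter from 66 to 88 mm height. 140 g, very heavy at the bottom. Origin: centre of the puck's underside, z up along the tube. Three or all four of the tubes are present; the other is absent
- tube3_cap (a point): centre of tube3's purple cap, 77 mm above the puck's underside: where to grip it from above
- tube4: blood sample tube standing upright in its round grey carrier puck (which stays on it): puck 44 mm diameter, 18 mm high; tube 13 mm diameter with dark red contents and a paper label; purple cap 18 mm diameter from 66 to 88 mm height. 140 g, very heavy at the bottom. Origin: centre of the puck's underside, z up along the tube. Three or all four of the tubes are present; the other is absent
- tube4_cap (a point): centre of tube4's purple cap, 77 mm above the puck's underside: where to grip it from above
- in_tray: fixed square stainless steel tray, 170 x 170 mm outside, wall 6 mm, rim 20 mm high, in which the tubes stand at the start. Origin: centre of its underside; its inner floor is 6 mm higher. It may be on the left or the right
- out_tray: fixed square blue plastic tray, 170 x 170 mm outside, wall 6 mm, rim 20 mm high, floor 6 mm up, empty at the start; it stands on the other side from the steel tray. Origin: centre of its underside
- out_tray_floor (a point): centre of the blue tray's inner floor (158 x 158 mm); x and y along its sides
- dryer: fixed tube drying station, 290 mm (x) by 230 mm (y): a shallow steel bed towards the robot, and a white console 55 mm high behind it with a purple stripe, air nozzles towards the bed, the start button and the air valve on its top (left and right, or the other way round). Origin: centre of its underside, y along its front
- bed (a point): centre of the drying bed's inner floor, 6 mm above the work surface; the floor measures 133 mm along x and 218 mm along y, the rim is 22 mm above the work surface, and the 55 mm high console begins at x = +72 mm
- start_button_top (a point): centre of the top of the round green start button (32 mm diameter) in its grey housing; z up, the direction to press is down
- start_button (a joint): travel of the start button: 0 m up, 0.006 m fully down; a spring of 5 N brings it back
- valve_grip (a point): centre of the air valve's yellow bar handle, on the turning axis; bar 60 mm long along this point's x (its black end at +x), 11 mm thick along y, 24 mm high (12 mm above and below this point), 58 mm above the console at its middle, on a thin stem over a 28 mm wide brass body that ends 32 mm below this point; turns about the vertical z
- valve (a joint): opening angle of the air valve: 0 rad shut (black end at the red mark on the white dial), positive counter-clockwise seen from above, 0.785 rad (45 degrees) half open (black end at the green mark), 1.571 fully open; stays where it is left
- gel_bottle: bystander: loose clear bottle of hand gel, 56 mm diameter, 105 mm high; origin at the centre of its underside
- tape_roll: bystander: loose roll of paper tape lying flat, 70 mm diameter, 25 mm high; origin at the centre of its underside

How it is judged:
By the outcome, as a careful person would: the job done as asked, in the order asked, and still so for the second after the job is handed in, with the robot touching nothing.
Of tube1, tube2, tube3, tube4 only 3 to 4 are there at a start; the rules pass over those that are not, and their reading is None.
At some moment in a run one of tube1, tube2, tube3, tube4 may be knocked a few centimetres aside while the robot is not near it.
It also fails if it takes over 210 s, if anything falls off the work surface, if the arm or the gripper's body presses on something with over 40 N, if the wrist force passes 120 N, or if a joint passes its speed limit or range.

### The arm

A 6-joint arm with a two-finger parallel gripper is mounted at the origin on the work surface. World frame = base frame: x ahead of the robot, y to its left, z up, the work surface at z = 0. Lengths are in m, angles in rad, forces in N, time in s.
With the tool pointing down it reaches from about 0.35 to 0.775 m from the base axis. Payload 5.5 kg.
Tool frame: the origin (TCP) lies between the finger pads; the fingertips stand 19 mm ahead of it and the grasp point (between the pads) is the TCP; z points along the fingers, y is the direction in which the jaws open and shut (so a half turn about z gives the same grasp; the last joint's range is limited). The gripper opens to 85 mm and grips with 20 to 120 N. Pads are 22 mm wide; open, the fingers measure 114 mm over their backs; the gripper's body (76 mm by 85 mm) begins 54 mm behind the grasp point. The pads swing forward as they close: fully open they stand 13 mm farther back than shut.
Start: joints at [1.152, 0.313, 0.046, 1.304, 0, 1.431], TCP at [0.158, 0.553, 0.25] pointing down, gripper open.
Joint ranges: [-2.76, 2.76], [-0.86, 1.69], [-1.03, 1.26], [-2.2, 2.34], [-1.47, 1.5], [-3.14, 3.14]. Speed limits (rad/s): [2.57, 2.57, 3.14, 3.14, 3.14, 3.14].

### API

Orientations are given as a unit quaternion [w, x, y, z].
In Python, from workcell import get_state, cams, workorder gives the robot as it stands.
- The arm moves only by the tool play_rows, never from a script. Its argument "series" is text: rows parted by semicolons, each of 7 numbers parted by spaces: the opening in per cent of the stroke, from 0 (shut) to 100 (fully open), then the shift along the tool's x, y, z in cm, then the turn, a rotation vector about the tool's x, y, z in degrees. A call has 1 to 12 rows; each row shifts and turns the commanded pose from where the row before left it, along the tool's axes as they then stand; what a row does not reach is not made up. A row lasts 1/8 s, in which the tool goes at most 62.5 mm and 10.7 degrees, less where a joint would pass 70% of its speed; a pose out of reach is approached as far as the arm can. A call with a gripper value outside its range is refused whole. The fingers move at their own pace and stop on an object; "newtons" is the grip in N (left out, the last holds). Time passes only in rows, so rows that do not move let the fingers close. It gives the time, the measured TCP pose, the force and the opening at its end, in the units of the state.
- get_state(): the state, without advancing time (a new reading comes with each control period).
- cams.read_camera(name): name is "scene" or "top" or "wrist"; returns the picture (480x640x3 uint8, red, green, blue); there is no depth.
- cams.get_calibration(name): a dict with "fx", "fy", "cx", "cy" (pixels), "distortion" ([k1, k2, p1, p2, k3] as OpenCV has them; the pictures are not rectified), "rvec" (rotation vector, rad) and "tvec" (3), from world to camera coordinates, as OpenCV has them. Camera axes: x right, y down, z forward; pixel columns grow to the right and rows downward; lengths in m; the calibration is good to about 2 mm. A picture is of the moment at which its call begins: read the wrist's pose just before it. get_calibration takes no time and is no camera call; for the wrist camera it gives the pose at the moment of the call.
- workorder.hand_in(): hands the job in, once; it reports no verdict.
The state is a dict: "clock": time; "joint_pos": joint angles; "qvel": joint speeds; "tau": joint torques, N m; "tcp_pos": TCP position; "orientation": TCP orientation; "wrist_force": force on the tool from outside, world axes, zero at the start; "ft_torque": the same for the moment, N m; "finger_gap": finger opening in m.
Only numpy, scipy, OpenCV 4.12 (cv2) and the standard library are available. Lean on these libraries where they do the work, as an engineer would, in place of code of your own. Each camera call takes 0.05 s, during which the arm holds its last target.

## Working session

There is one attempt and no reset: what is moved stays moved. The work goes in short steps, Python scripts to look and compute and a tool call to move; the robot and the scene stay as the last step left them, time stands still between calls to the robot, and variables do not carry over. Pictures are saved under pics/ and viewed, and the job is handed in when it is done.

Besides the shell and the picture viewer there is one more tool, called after "Request:" as name(argument=value, ...), one argument or row to a line, values as JSON. play_rows: Moves the arm, as the interface text tells. Its arguments: {"type":"object","properties":{"series":{"type":"string"},"newtons":{"type":"number"}},"required":["series"]}

```bash
mkdir -p pics; ls; python3 - <<'E'
from workcell import get_state, cams, workorder
import cv2
print(get_state())
for n in ("scene","top","wrist"):
    print(n,cams.get_calibration(n))
    cv2.imwrite(f"pics/{n}0.png",cams.read_camera(n)[:,:,::-1])
E
```

```text
pics
{'clock': 0.0, 'joint_pos': array([ 1.15243021e+00,  3.14049579e-01,  4.49671917e-02,  1.30357709e+00,
       -3.89735028e-05,  1.43123259e+00]), 'qvel': array([ 4.57312588e-04,  6.28686647e-05, -5.11934206e-04,  3.67423921e-04,
       -1.22380991e-03, -6.12753771e-05]), 'tau': array([ 5.09805795e-04, -4.80618775e+01,  2.98535872e+01,  1.94230280e-02,
       -4.21012219e-04, -2.71516569e-06]), 'tcp_pos': array([0.15804819, 0.55235999, 0.24937603]), 'orientation': array([-2.37786222e-04,  1.38950057e-01,  9.90298951e-01, -9.00928664e-04]), 'wrist_force': array([-0.16731823,  0.59264408, -0.25087064]), 'ft_torque': array([-0.02686182, -0.02414833,  0.0149722 ]), 'finger_gap': 0.0854024561950445}
scene {'fx': 520.8062528170275, 'fy': 520.8062528170275, 'cx': 324.0677089798498, 'cy': 241.08765560959017, 'distortion': array([-0.05977057,  0.        ,  0.        ,  0.        ,  0.        ]), 'rvec': array([ 2.50055516,  0.77430632, -0.22535926]), 'tvec': array([-0.45969791, -0.22307277,  1.24771888])}
top {'fx': 585.8612124408846, 'fy': 585.8612124408846, 'cx': 331.3499784598086, 'cy': 243.03672328328938, 'distortion': array([-0.16805936,  0.        ,  0.        ,  0.        ,  0.        ]), 'rvec': array([ 2.24246332, -1.9703111 ,  0.19818999]), 'tvec': array([-0.06472054,  0.55714316,  1.12484863])}
wrist {'fx': 332.5178699081078, 'fy': 332.5178699081078, 'cx': 321.28531924960714, 'cy': 230.72575798557878, 'distortion': array([-0.03944563,  0.        ,  0.        ,  0.        ,  0.        ]), 'rvec': array([-2.29598367, -1.73120483, -0.27335081]), 'tvec': array([-0.57409627, -0.04172636,  0.37990557])}
```

View pics/scene0.png

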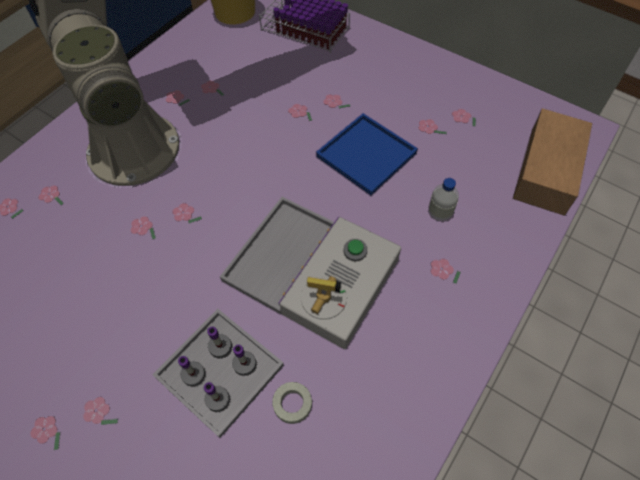

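View pics/top0.png

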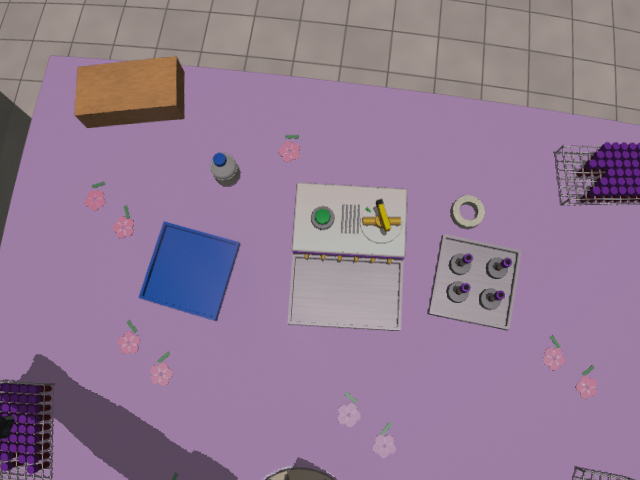

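View pics/wrist0.png

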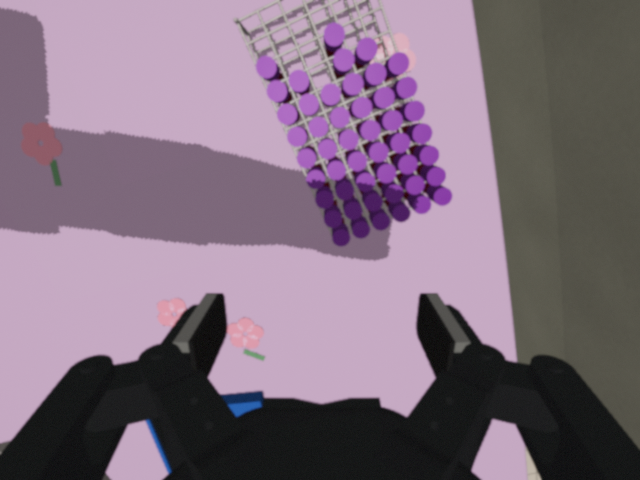

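The top view has all four tubes in the steel tray on the right, with caps near (466,259), (506,264), (464,288) and (497,296). The blue tray is at (190,270) and the dryer at (348,257), with the button at (322,217) and the valve at (382,216). Next I'll measure these.

```bash
cat > h.py <<'E'
import numpy as np, cv2
from workcell import get_state, cams, workorder
from scipy.spatial.transform import Rotation as R
def ray(cal,px):
    K=np.array([[cal['fx'],0,cal['cx']],[0,cal['fy'],cal['cy']],[0,0,1.]])
    u=cv2.undistortPoints(np.array(px,float).reshape(-1,1,2),K,cal['distortion']).reshape(-1,2)
    Rm,_=cv2.Rodrigues(cal['rvec']); t=np.array(cal['tvec']).reshape(3)
    d=np.c_[u,np.ones(len(u))]@Rm
    return -Rm.T@t,d
def plane(cal,px,z):
    o,d=ray(cal,px); s=(z-o[2])/d[:,2]
    return o+d*s[:,None]
def tri(c1,p1,c2,p2):
    o1,d1=ray(c1,[p1]);o2,d2=ray(c2,[p2]);d1=d1[0];d2=d2[0]
    A=np.c_[d1,-d2]; s=np.linalg.lstsq(A,o2-o1,rcond=None)[0]
    a=o1+s[0]*d1;b=o2+s[1]*d2
    return (a+b)/2,np.linalg.norm(a-b)
def blobs(mask,amin,roi=None):
    m=mask.astype(np.uint8)
    if roi: k=np.zeros_like(m);x0,y0,x1,y1=roi;k[y0:y1,x0:x1]=1;m=m*k
    n,l,s,c=cv2.connectedComponentsWithStats(m)
    return [(tuple(np.round(c[i],1)),int(s[i,4]),tuple(int(v) for v in s[i,:4])) for i in range(1,n) if s[i,4]>=amin]
def capmask(im):
    h=cv2.cvtColor(im,cv2.COLOR_RGB2HSV)
    return (h[...,0]>128)&(h[...,0]<150)&(h[...,1]>120)
E
python3 - <<'E'
from h import *
T=cams.read_camera("top");S=cams.read_camera("scene")
ct=cams.get_calibration("top");cs=cams.get_calibration("scene")
bt=blobs(capmask(T),15,(420,225,530,335)); bs=blobs(capmask(S),15,(150,305,290,435))
for b in bt: print(b, plane(ct,[b[0]],.083)[0])
for b in bs: print(b, plane(cs,[b[0]],.083)[0])
ht=cv2.cvtColor(T,cv2.COLOR_RGB2HSV)
for nm,m,roi,z in (("blue",(ht[...,0]>100)&(ht[...,0]<125)&(ht[...,1]>150),(120,200,260,340),.02),("green",(ht[...,0]>45)&(ht[...,0]<85)&(ht[...,1]>120),(300,190,420,240),.07),("yellow",(ht[...,0]>22)&(ht[...,0]<33)&(ht[...,1]>150)&(ht[...,2]>120),(350,180,420,250),.113)):
    for b in blobs(m,15,roi): print(nm,b,plane(ct,[b[0]],z)[0])
    c,_=cv2.findContours(np.uint8(m)*255,0,2)
    c=[k for k in c if roi[0]<k[:,0,0].mean()<roi[2] and roi[1]<k[:,0,1].mean()<roi[3]]
    if c:
        c=max(c,key=cv2.contourArea); r=cv2.minAreaRect(c); print(r); print(plane(ct,cv2.boxPoints(r),z).round(4))
cv2.imwrite("pics/dry.png",cv2.resize(T[170:340,280:420],None,fx=4.5,fy=3.5*1.28/1.0*1.0,interpolation=cv2.INTER_CUBIC)[:600,:800,::-1]) if 0 else cv2.imwrite("pics/dry.png",cv2.resize(T[175:335,280:420],None,fx=3.7,fy=3.7,interpolation=cv2.INTER_CUBIC)[:,:,::-1])
cv2.imwrite("pics/tray.png",cv2.resize(T[225:335,420:530],None,fx=5,fy=5,interpolation=cv2.INTER_CUBIC)[:,:,::-1])
E
```

```text
((np.float64(466.8), np.float64(258.3)), 52, (463, 254, 9, 9)) [ 0.55932511 -0.26262529  0.083     ]
((np.float64(505.6), np.float64(262.8)), 57, (501, 258, 11, 10)) [ 0.56021829 -0.3414948   0.083     ]
((np.float64(464.3), np.float64(287.8)), 54, (460, 283, 10, 10)) [ 0.50022841 -0.2627648   0.083     ]
((np.float64(498.8), np.float64(295.1)), 58, (494, 291, 11, 9)) [ 0.49426644 -0.33269051  0.083     ]
((np.float64(212.9), np.float64(333.3)), 65, (208, 328, 10, 11)) [ 0.50175159 -0.26368526  0.083     ]
((np.float64(238.4), np.float64(351.2)), 59, (234, 346, 9, 11)) [ 0.55986345 -0.26351667  0.083     ]
((np.float64(183.8), np.float64(362.3)), 65, (179, 357, 10, 11)) [ 0.49482522 -0.33276768  0.083     ]
((np.float64(209.7), np.float64(388.8)), 62, (205, 383, 10, 11)) [ 0.5616764  -0.34204447  0.083     ]
blue ((np.float64(187.5), np.float64(271.3)), 5998, (139, 222, 93, 98)) [0.47007813 0.29741095 0.02      ]
((187.90957641601562, 269.9145202636719), (79.11463928222656, 80.8287124633789), 16.821407318115234)
[[0.4024 0.392  0.02  ]
 [0.5717 0.3726 0.02  ]
 [0.5436 0.2028 0.02  ]
 [0.378  0.2254 0.02  ]]
green ((np.float64(321.9), np.float64(216.1)), 179, (315, 209, 15, 15)) [0.61036382 0.0330903  0.07      ]
((322.0, 216.0), (14.0, 14.0), 90.0)
[[0.6232 0.0488 0.07  ]
 [0.6268 0.0208 0.07  ]
 [0.5981 0.0171 0.07  ]
 [0.5945 0.0449 0.07  ]]
yellow ((np.float64(385.1), np.float64(216.9)), 146, (379, 204, 21, 26)) [ 0.6139908  -0.09057027  0.113     ]
yellow ((np.float64(368.8), np.float64(220.7)), 17, (363, 220, 12, 2)) [ 0.60236365 -0.06008122  0.113     ]
((385.4765319824219, 214.96646118164062), (25.396190643310547, 15.237714767456055), 55.00798034667969)
[[ 0.6265 -0.0635  0.113 ]
 [ 0.6472 -0.0856  0.113 ]
 [ 0.6094 -0.1182  0.113 ]
 [ 0.589  -0.0961  0.113 ]]
```

View pics/dry.png

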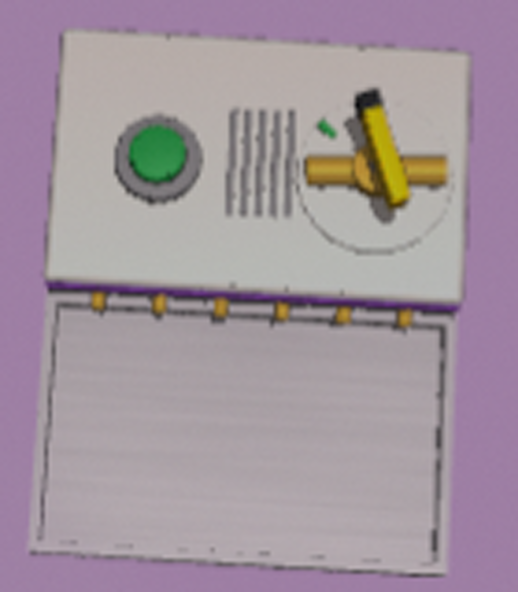

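View pics/tray.png

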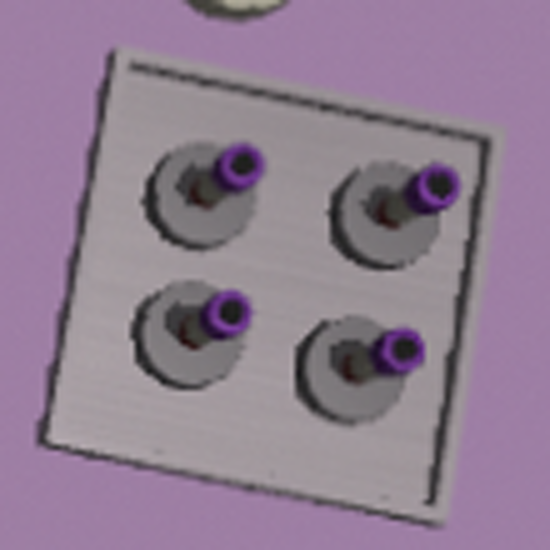

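Caps agree between views within 2 mm. In the dryer crop the console is above and the bed below, with the valve's black end close to straight up and the green mark up-left of the dial. Next: dryer corners, button, and valve axis and marks.

```bash
python3 - <<'E'
from h import *
T=cams.read_camera("top");S=cams.read_camera("scene")
ct=cams.get_calibration("top");cs=cams.get_calibration("scene")
s=3.7
q=lambda x,y:(280+x/s-.36,175+y/s-.36)
print("console", plane(ct,[q(63,30),q(469,52),q(460,302),q(48,278)],.055).round(4))
print("bedfront", plane(ct,[q(30,552),q(447,575)],.022).round(4))
ht=cv2.cvtColor(T,cv2.COLOR_RGB2HSV); hs=cv2.cvtColor(S,cv2.COLOR_RGB2HSV)
f=lambda h:(h[...,0]>45)&(h[...,0]<85)&(h[...,1]>100)
print("green",blobs(f(ht),3,(300,190,420,250)),blobs(f(hs),3,(280,220,400,340)))
r=lambda h:((h[...,0]<8)|(h[...,0]>172))&(h[...,1]>100)
print("red",blobs(r(ht),2,(300,190,420,250)),blobs(r(hs),2,(280,220,400,340)))
cv2.imwrite("pics/sv.png",cv2.resize(S[225:335,290:400],None,fx=5,fy=5,interpolation=cv2.INTER_CUBIC)[:,:,::-1])
b=plane(ct,[q(157,153)],.068); print("btn top",b)
print("tape/bottle",plane(ct,[(468,212),(228,172)],.0))
E
```

```text
console [[ 0.6778  0.0949  0.055 ]
 [ 0.6945 -0.1314  0.055 ]
 [ 0.5529 -0.141   0.055 ]
 [ 0.5373  0.0831  0.055 ]]
bedfront [[ 0.3906  0.0745  0.022 ]
 [ 0.4073 -0.1536  0.022 ]]
green [((np.float64(322.0), np.float64(216.2)), 181, (315, 209, 15, 15)), ((np.float64(367.4), np.float64(209.3)), 9, (366, 208, 4, 4))] [((np.float64(355.2), np.float64(246.7)), 168, (348, 240, 15, 14))]
red [] [((np.float64(341.2), np.float64(305.0)), 8, (339, 304, 5, 3))]
btn top [[0.6111259  0.03287244 0.068     ]]
tape/bottle [[ 0.67778723 -0.27462838  0.        ]
 [ 0.69999585  0.25308476  0.        ]]
```

View pics/sv.png

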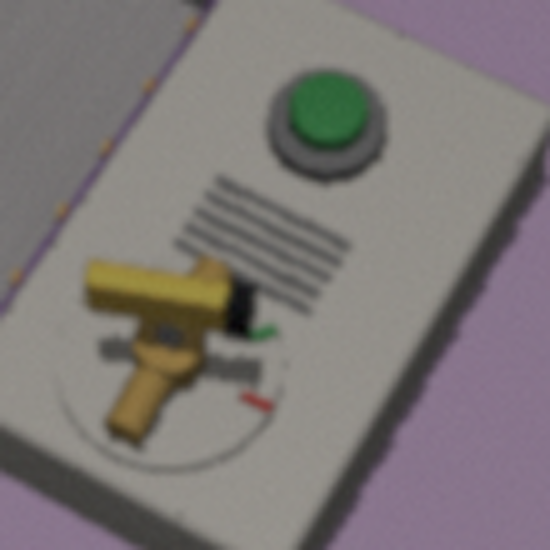

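```bash
python3 - <<'E'
from h import *
ct=cams.get_calibration("top");cs=cams.get_calibration("scene")
s=3.7;q=lambda x,y:(280+x/s-.36,175+y/s-.36)
w=lambda x,y:(290+x/5-.4,225+y/5-.4)
be,ye=plane(ct,[q(368,92),q(397,200)],.125)  # top face ends centre
print(be,ye,(be+ye)/2,np.linalg.norm(be-ye),np.degrees(np.arctan2(*(be-ye)[[1,0]])))
print("tri",tri(ct,q(383,148),cs,w(168,283)))
g=plane(ct,[(367.4,209.3)],.055)[0]; r=plane(cs,[(341.2,305)],.055)[0]; g2=plane(cs,[w(263,333)],.055)[0]
# dial ellipse edges top: left x=298,right 452, bottom y=254 crop
L,Rr,B=plane(ct,[q(298,165),q(453,180),q(373,254)],.055)
print(g,g2,r,"dial",L,Rr,B)
for c in [(be+ye)/2,(L+Rr)/2]:
    for p in (g,g2,r): print(np.degrees(np.arctan2(*(p-c)[[1,0]])),np.linalg.norm((p-c)[:2]))
# button
print(tri(ct,(322,216.2),cs,(355.2,246.7)))
# in tray corners
t=lambda x,y:(420+x/5-.4,225+y/5-.4)
print(plane(ct,[t(112,48),t(505,128),t(440,524),t(40,445)],.02).round(4))
E
```

```text
[ 0.64373403 -0.07456232  0.125     ] [ 0.58828395 -0.0958485   0.125     ] [ 0.61600899 -0.08520541  0.125     ] 0.0593953946586348 21.00079735996072
tri (array([ 0.61568325, -0.08545959,  0.12274783]), np.float64(0.0007920954599978386))
[ 0.64026585 -0.05647843  0.055     ] [ 0.63794395 -0.05465385  0.055     ] [ 0.65214482 -0.07947015  0.055     ] dial [ 0.61759865 -0.04430534  0.055     ] [ 0.62025862 -0.13002348  0.055     ] [ 0.57327362 -0.09086761  0.055     ]
49.822472939775174 0.03759833281361238
54.32295756863304 0.03761037062906872
9.018404175718514 0.03658813142872072
55.18752994584145 0.037375210271550136
59.67678518913428 0.03766322772450299
13.042080519980624 0.034095694286204334
(array([0.60988281, 0.03288128, 0.07158024]), np.float64(0.0002530228464238837))
[[ 0.6167 -0.2193  0.02  ]
 [ 0.6042 -0.3898  0.02  ]
 [ 0.435  -0.3745  0.02  ]
 [ 0.4475 -0.2055  0.02  ]]
```

```bash
cat >> h.py <<'E'
def go(x,y,z,yaw=4.2,cur=None,n=None):
    """print shift (tool cm) & turn needed; yaw= world angle of -toolx in deg"""
    st=get_state(); w,a,b,c=st['orientation']; Rm=R.from_quat([a,b,c,w])
    p=st['tcp_pos'] if cur is None else np.array(cur)
    yr=np.radians(yaw)
    G=R.from_matrix(np.array([[-np.cos(yr),-np.sin(yr),0],[-np.sin(yr),np.cos(yr),0],[0,0,-1]]).T.copy()) if 0 else R.from_matrix(np.array([[-np.cos(yr),-np.sin(yr),0],[-np.sin(yr),np.cos(yr),0],[0,0,-1.]]))
    rv=np.degrees((Rm.inv()*G).as_rotvec())
    print("turn",rv.round(2))
    d=G.inv().apply(np.array([x,y,z])-p)*100
    print("shift after turn (cm)",d.round(2)," rows>=",int(np.ceil(np.linalg.norm(d)/5.5)), "per row",(d/np.ceil(np.linalg.norm(d)/5.5)).round(2))
    return np.array([x,y,z])
E
python3 - <<'E'
from h import *
w=go(.45,.15,.25)
go(.5605,-.263,.20,cur=w)
E
```

```text
turn [-2.000e-02 -1.000e-02 -2.017e+01]
shift after turn (cm) [-2.615e+01 -4.230e+01  1.000e-02]  rows>= 10 per row [-2.61 -4.23  0.  ]
turn [-2.000e-02 -1.000e-02 -2.017e+01]
shift after turn (cm) [ -8. -42.   5.]  rows>= 8 per row [-1.   -5.25  0.62]
```

Request:
play_rows(
  series="60 0 0 0 0 0 -10;60 0 0 0 0 0 -10.2;60 -2.6 -4.2 0 0 0 0;60 -2.6 -4.2 0 0 0 0;60 -2.6 -4.2 0 0 0 0;60 -2.6 -4.2 0 0 0 0;60 -2.6 -4.2 0 0 0 0;60 -2.6 -4.2 0 0 0 0;60 -2.6 -4.2 0 0 0 0;60 -2.6 -4.2 0 0 0 0;60 -2.6 -4.2 0 0 0 0;60 -2.6 -4.2 0 0 0 0",
  newtons=30,
)

```text
clock: 1.85
tcp_pos: [0.4493, 0.1517, 0.2505]
orientation: [0.0, -0.037, 0.999, 0.0]
wrist_force: [0.8, 0.7, 0.6]
finger_gap: 0.0512
```

Request:
play_rows(
  series="60 -1 -5.2 0.6 0 0 0;60 -1 -5.2 0.6 0 0 0;60 -1 -5.2 0.6 0 0 0;60 -1 -5.2 0.6 0 0 0;60 -1 -5.2 0.6 0 0 0;60 -1 -5.2 0.6 0 0 0;60 -1 -5.2 0.6 0 0 0;60 -1 -5.2 0.6 0 0 0;60 0 0 0 0 0 0;60 0 0 0 0 0 0",
)

```text
clock: 3.1
tcp_pos: [0.5585, -0.2556, 0.2019]
orientation: [-0.0, -0.037, 0.999, 0.001]
wrist_force: [-0.7, 0.1, 0.1]
finger_gap: 0.0512
```

```bash
python3 - <<'E'
from h import *
cw=cams.get_calibration("wrist");W=cams.read_camera("wrist")
cv2.imwrite("pics/w1.png",W[:,:,::-1])
for b in blobs(capmask(W),60): print(b,plane(cw,[b[0]],.09)[0].round(4))
print(get_state()['tcp_pos']); go(.5605,-.263,.083)
E
```

```text
((np.float64(221.6), np.float64(139.7)), 424, (206, 129, 30, 24)) [ 0.4964 -0.3292  0.09  ]
((np.float64(318.9), np.float64(157.3)), 260, (307, 144, 24, 25)) [ 0.5036 -0.2616  0.09  ]
((np.float64(210.2), np.float64(227.9)), 444, (195, 216, 29, 27)) [ 0.5609 -0.3388  0.09  ]
((np.float64(312.9), np.float64(232.9)), 384, (302, 221, 22, 27)) [ 0.5592 -0.2622  0.09  ]
((np.float64(548.7), np.float64(221.3)), 601, (452, 220, 188, 4)) [ 0.5372 -0.086   0.09  ]
((np.float64(21.9), np.float64(411.3)), 3827, (0, 367, 67, 99)) [ 0.7598 -0.5294  0.09  ]
[ 0.55859183 -0.25493354  0.2022597 ]
turn [ 0.05 -0.03  0.05]
shift after turn (cm) [-0.13 -0.82 11.93]  rows>= 3 per row [-0.04 -0.27  3.98]
```

View pics/w1.png

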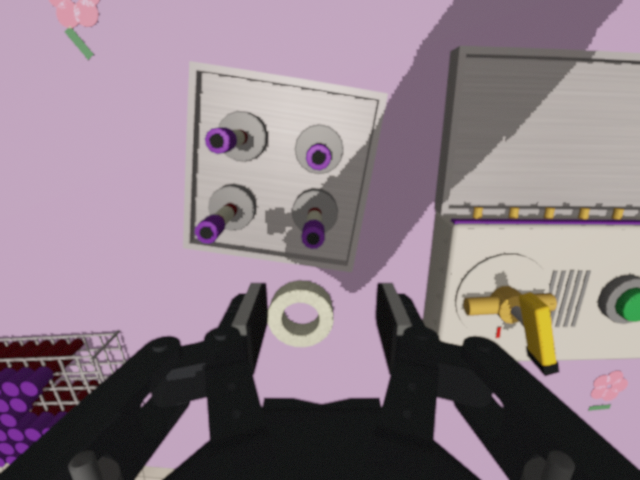

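The wrist view shows four caps at (222,140), (319,157), (210,228) and (313,233), matching the other cameras within about 3 mm. I'll descend on tube A.

Request:
play_rows(
  series="60 -0.1 -0.8 2 0 0 0;60 0 0 4 0 0 0;60 0 0 4 0 0 0;60 0 0 1.9 0 0 0;60 0 0 0 0 0 0;10 0 0 0 0 0 0;10 0 0 0 0 0 0;10 0 0 0 0 0 0;10 0 0 0 0 0 0",
  newtons=30,
)

```text
clock: 4.28
tcp_pos: [0.5615, -0.2638, 0.0849]
orientation: [0.001, -0.037, 0.999, -0.0]
wrist_force: [0.5, 2.5, 6.3]
finger_gap: 0.0173
```

```bash
python3 - <<'E'
from h import *
print(get_state()['finger_gap'],get_state()['tcp_pos'],get_state()['wrist_force'])
c,s=np.cos(np.radians(4.2)),np.sin(np.radians(4.2))
for lx,ly in ((28,50),(28,-50),(-28,50),(-28,-50)):
    print(lx,ly,.4733+(lx*c-ly*s)/1000,-.0342+(lx*s+ly*c)/1000)
E
```

```text
0.017270286570253784 [ 0.56147256 -0.26381495  0.08492172] [0.52872589 2.47475622 6.2760335 ]
28 50 0.49756289550590327 0.017716393380796593
28 -50 0.5048867152186665 -0.08201505434164921
-28 50 0.4417132847813336 0.013615054341649217
-28 -50 0.44903710449409673 -0.0861163933807966
```

Request:
play_rows(
  series="10 0 0 -2 0 0 0;10 0 0 -4 0 0 0;10 0 0 -5.5 0 0 0;10 0.88 4.75 0 0 0 0;10 0.88 4.75 0 0 0 0;10 0.88 4.75 0 0 0 0;10 0.88 4.75 0 0 0 0;10 0.88 4.75 0 0 0 0;10 0 4.75 0 0 0 0;10 0 0 0 0 0 0;10 0 0 0 0 0 0",
)

```text
clock: 5.65
tcp_pos: [0.4958, 0.0171, 0.1984]
orientation: [0.0, -0.037, 0.999, -0.0]
wrist_force: [0.8, -0.4, -1.1]
finger_gap: 0.0172
```

```bash
python3 - <<'E'
from h import *
print(get_state()['finger_gap'],get_state()['tcp_pos'],get_state()['wrist_force'])
go(.4976,.0177,.086)
E
```

```text
0.017187755260162946 [0.4957885  0.01706579 0.19840462] [ 0.82218621 -0.39372546 -1.06617189]
turn [-0.03  0.02  0.06]
shift after turn (cm) [-0.19  0.05 11.24]  rows>= 3 per row [-0.06  0.02  3.75]
```

Request:
play_rows(
  series="10 -0.2 0 3 0 0 0;10 0 0 4 0 0 0;10 0 0 3 0 0 0;10 0 0 1.2 0 0 0;10 0 0 0 0 0 0;10 0 0 0 0 0 0",
)

```text
clock: 6.4
tcp_pos: [0.4986, 0.0167, 0.0872]
orientation: [0.001, -0.036, 0.999, -0.0]
wrist_force: [-0.3, -1.0, -1.4]
finger_gap: 0.0169
```

```bash
python3 - <<'E'
from h import *
print(get_state()['finger_gap'],get_state()['tcp_pos'],get_state()['wrist_force'])
E
```

```text
0.016872478314718827 [0.49858424 0.01671808 0.08715961] [-0.28240561 -0.97646617 -1.43197065]
```

Lower by 0.2–0.3 cm, release, rise, and move above tube C (.501,-.263).

Request:
play_rows(
  series="10 0 0 0.25 0 0 0;10 0 0 0 0 0 0;50 0 0 0 0 0 0;50 0 0 0 0 0 0;50 0 0 0 0 0 0;50 0 0 -4 0 0 0;50 0 0 -5 0 0 0;50 0 -5 -2.3 0 0 0;50 0 -6 0 0 0 0;50 0 -6 0 0 0 0;50 0 -6 0 0 0 0;50 0 -5 0 0 0 0",
)

```text
clock: 7.9
tcp_pos: [0.5182, -0.2642, 0.1968]
orientation: [0.0, -0.036, 0.999, -0.0]
wrist_force: [-0.2, 0.1, 0.3]
finger_gap: 0.0425
```

```bash
cat > look.py <<'E'
from h import *
def caps(z=.083):
    ct=cams.get_calibration("top");cs=cams.get_calibration("scene")
    T=cams.read_camera("top");S=cams.read_camera("scene")
    out=[]
    for nm,im,c,roi in (("top",T,ct,(120,180,530,335)),("scene",S,cs,(150,110,420,435))):
        for b in blobs(capmask(im),20,roi):
            if b[1]<110: print(nm,b[0],b[1],plane(c,[b[0]],z)[0].round(4)[:2])
    return T,S
E
python3 - <<'E'
from look import *
T,S=caps()
cv2.imwrite("pics/t2.png",cv2.resize(T[170:345,280:530],None,fx=3.2,fy=3.2)[:,:,::-1])
print(get_state()['tcp_pos'],get_state()['clock'])
go(.501,-.2632,.083)
E
```

```text
top (np.float64(354.5), np.float64(255.2)) 100 [ 0.5371 -0.0413]
top (np.float64(322.4), np.float64(272.3)) 46 [0.4954 0.0166]
scene (np.float64(302.7), np.float64(222.7)) 42 [0.4971 0.0149]
scene (np.float64(213.7), np.float64(333.7)) 54 [ 0.5034 -0.2634]
scene (np.float64(183.9), np.float64(362.3)) 63 [ 0.495  -0.3327]
scene (np.float64(209.9), np.float64(388.6)) 64 [ 0.5617 -0.3416]
[ 0.51852175 -0.2669451   0.19631132] 8.0
turn [-0.11  0.04 -0.29]
shift after turn (cm) [ 1.72  0.5  11.33]  rows>= 3 per row [0.57 0.17 3.78]
```

View pics/t2.png

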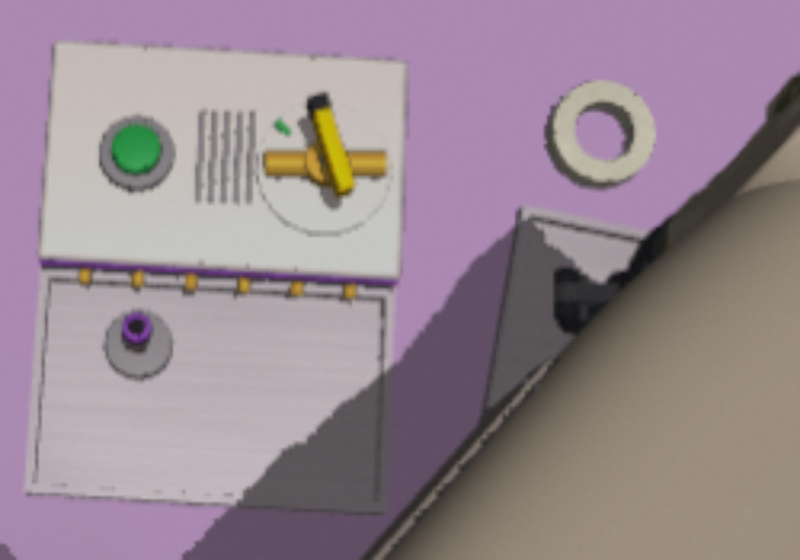

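Tube A stands in the bed (cap at crop (137,327)). Next is tube C.

Request:
play_rows(
  series="50 1.6 0.3 2 0 0 0;50 0 0 4 0 0 0;50 0 0 3.5 0 0 0;50 0 0 1.7 0 0 0;50 0 0 0 0 0 0;10 0 0 0 0 0 0;10 0 0 0 0 0 0;10 0 0 0 0 0 0;10 0 0 0 0 0 0",
)

```text
clock: 9.12
tcp_pos: [0.5028, -0.2605, 0.0858]
orientation: [0.001, -0.037, 0.999, -0.001]
wrist_force: [0.4, -0.4, 4.7]
finger_gap: 0.0172
```

```bash
python3 - <<'E'
from h import *
s=get_state();print(s['finger_gap'],s['tcp_pos'],s['wrist_force'])
go(.5049,-.082,s['tcp_pos'][2]+.115)
E
```

```text
0.017187010071025507 [ 0.50282283 -0.26052855  0.08582864] [ 0.3748211  -0.36898161  4.70982618]
turn [-0.07  0.1   0.02]
shift after turn (cm) [ -1.51  17.79 -11.5 ]  rows>= 4 per row [-0.38  4.45 -2.88]
```

Request:
play_rows(
  series="10 0 0 -2 0 0 0;10 0 0 -4 0 0 0;10 0 0 -5.5 0 0 0;10 -0.4 4.4 0 0 0 0;10 -0.4 4.5 0 0 0 0;10 -0.4 4.5 0 0 0 0;10 -0.3 4.4 0 0 0 0;10 0 0 0 0 0 0;10 0 0 4 0 0 0;10 0 0 4 0 0 0;10 0 0 3 0 0 0;10 0 0 0.4 0 0 0",
)

```text
clock: 10.62
tcp_pos: [0.5034, -0.0823, 0.0847]
orientation: [-0.001, -0.036, 0.999, 0.0]
wrist_force: [-2.8, -0.3, 12.6]
finger_gap: 0.0168
```

Request:
play_rows(
  series="10 0 0 0 0 0 0;10 0 0 0 0 0 0",
)

```text
clock: 10.88
tcp_pos: [0.5042, -0.0819, 0.0861]
orientation: [0.0, -0.037, 0.999, -0.0]
wrist_force: [0.4, 0.3, -1.2]
finger_gap: 0.017
```

```bash
python3 - <<'E'
from h import *
s=get_state();print(s['finger_gap'],s['tcp_pos'],s['wrist_force'])
go(.561,-.3418,.2)
go(.561,-.3418,.083)
E
```

```text
0.01701506164034507 [ 0.50417411 -0.08192579  0.08613314] [ 0.38020033  0.27919653 -1.24792244]
turn [-0.01  0.02 -0.01]
shift after turn (cm) [ -3.76 -26.33 -11.39]  rows>= 6 per row [-0.63 -4.39 -1.9 ]
turn [-0.01  0.02 -0.01]
shift after turn (cm) [ -3.76 -26.33   0.31]  rows>= 5 per row [-0.75 -5.27  0.06]
```

Request:
play_rows(
  series="10 0 0 0.1 0 0 0;50 0 0 0 0 0 0;50 0 0 0 0 0 0;50 0 0 0 0 0 0;50 0 0 -5 0 0 0;50 0 0 -6.2 0 0 0;50 -0.7 -5 0 0 0 0;50 -0.7 -5.2 0 0 0 0;50 -0.7 -5.2 0 0 0 0;50 -0.7 -5.4 0 0 0 0;50 -0.9 -5.5 0 0 0 0;50 0 0 0 0 0 0",
)

```text
clock: 12.38
tcp_pos: [0.5604, -0.345, 0.1954]
orientation: [-0.0, -0.035, 0.999, -0.0]
wrist_force: [-0.5, -0.3, -0.1]
finger_gap: 0.0427
```

```bash
python3 - <<'E'
from look import *
T,S=caps()
s=get_state();print(s['finger_gap'],s['tcp_pos'],s['wrist_force'])
go(.561,-.3418,.084)
E
```

```text
top (np.float64(364.3), np.float64(255.8)) 82 [ 0.5384 -0.0606]
top (np.float64(322.4), np.float64(272.4)) 45 [0.4952 0.0166]
top (np.float64(373.9), np.float64(275.4)) 50 [ 0.5022 -0.0837]
scene (np.float64(302.7), np.float64(222.7)) 43 [0.4971 0.0149]
scene (np.float64(274.6), np.float64(260.9)) 47 [ 0.5035 -0.0856]
scene (np.float64(210.3), np.float64(389.1)) 59 [ 0.5628 -0.3419]
0.04268621929912072 [ 0.55980155 -0.34122005  0.19599895] [-0.71916269  1.49764151  0.37570099]
turn [ 0.08 -0.05 -0.04]
shift after turn (cm) [-0.12 -0.07 11.2 ]  rows>= 3 per row [-0.04 -0.02  3.73]
```

Request:
play_rows(
  series="50 -0.1 0 2 0 0 0;50 0 0 4 0 0 0;50 0 0 4 0 0 0;50 0 0 1.2 0 0 0;50 0 0 0 0 0 0;10 0 0 0 0 0 0;10 0 0 0 0 0 0;10 0 0 0 0 0 0;10 0 0 0 0 0 0",
)

```text
clock: 13.6
tcp_pos: [0.5624, -0.3413, 0.087]
orientation: [0.002, -0.037, 0.999, -0.001]
wrist_force: [0.9, 2.6, 5.4]
finger_gap: 0.0172
```

```bash
python3 - <<'E'
from h import *
s=get_state();print(s['finger_gap'],s['tcp_pos'],s['wrist_force'])
go(.4417,.0136,s['tcp_pos'][2]+.115)
E
```

```text
0.0171515388288009 [ 0.56235104 -0.34129861  0.08697898] [0.90909212 2.64738755 5.38045979]
turn [-0.09  0.17  0.04]
shift after turn (cm) [  9.43  36.28 -11.5 ]  rows>= 8 per row [ 1.18  4.53 -1.44]
```

Request:
play_rows(
  series="10 0 0 -2 0 0 0;10 0 0 -4 0 0 0;10 0 0 -5.5 0 0 0;10 1.2 4.5 0 0 0 0;10 1.2 4.5 0 0 0 0;10 1.2 4.5 0 0 0 0;10 1.2 4.6 0 0 0 0;10 1.2 4.6 0 0 0 0;10 1.2 4.6 0 0 0 0;10 1.1 4.5 0 0 0 0;10 1.1 4.5 0 0 0 0;10 0 0 0 0 0 0",
)

```text
clock: 15.1
tcp_pos: [0.4393, 0.0165, 0.2002]
orientation: [-0.0, -0.039, 0.999, 0.0]
wrist_force: [0.4, -0.3, -1.2]
finger_gap: 0.0171
```

Request:
play_rows(
  series="10 0 0 4 0 0 0;10 0 0 4 0 0 0;10 0 0 2.5 0 0 0;10 0 0 0.8 0 0 0;10 0 0 0 0 0 0;10 0 0 0 0 0 0",
)

```text
clock: 15.85
tcp_pos: [0.4417, 0.0136, 0.0876]
orientation: [0.001, -0.037, 0.999, -0.0]
wrist_force: [-0.7, 0.5, -1.1]
finger_gap: 0.0167
```

```bash
python3 - <<'E'
from h import *
s=get_state();print(s['finger_gap'],s['tcp_pos'],s['wrist_force'])
go(.4946,-.3327,.2)
E
```

```text
0.01666377969343766 [0.44166282 0.01363725 0.08755139] [-0.73236089  0.45255965 -1.1244474 ]
turn [-0.03  0.09 -0.01]
shift after turn (cm) [ -2.74 -34.93 -11.24]  rows>= 7 per row [-0.39 -4.99 -1.61]
```

Request:
play_rows(
  series="10 0 0 0.2 0 0 0;50 0 0 0 0 0 0;50 0 0 0 0 0 0;50 0 0 0 0 0 0;50 0 0 -5 0 0 0;50 0 0 -6.2 0 0 0;50 -0.5 -5.8 0 0 0 0;50 -0.5 -5.8 0 0 0 0;50 -0.5 -5.8 0 0 0 0;50 -0.5 -5.8 0 0 0 0;50 -0.4 -5.8 0 0 0 0;50 -0.4 -5.9 0 0 0 0",
)

```text
clock: 17.35
tcp_pos: [0.4944, -0.3337, 0.1966]
orientation: [0.0, -0.037, 0.999, 0.0]
wrist_force: [0.5, -0.1, 0.4]
finger_gap: 0.0428
```

```bash
python3 - <<'E'
from look import *
T,S=caps()
s=get_state();print(s['finger_gap'],s['tcp_pos'],s['wrist_force'])
cw=cams.get_calibration("wrist");W=cams.read_camera("wrist")
for b in blobs(capmask(W),60): print(b,plane(cw,[b[0]],.09)[0].round(4))
go(.4946,-.3327,.084)
E
```

```text
top (np.float64(322.3), np.float64(272.3)) 46 [0.4954 0.0168]
top (np.float64(373.9), np.float64(275.4)) 50 [ 0.5022 -0.0837]
top (np.float64(497.8), np.float64(296.4)) 44 [ 0.4915 -0.3309]
top (np.float64(320.5), np.float64(301.2)) 45 [0.4389 0.0128]
scene (np.float64(278.9), np.float64(210.6)) 46 [0.4403 0.0115]
scene (np.float64(302.6), np.float64(222.5)) 46 [0.4966 0.0151]
scene (np.float64(274.6), np.float64(260.7)) 51 [ 0.5032 -0.0853]
scene (np.float64(184.4), np.float64(362.6)) 59 [ 0.496  -0.3326]
0.04285164722767008 [ 0.49475028 -0.33763808  0.19561946] [ 0.46222392  0.9800498  -0.04761921]
((np.float64(330.1), np.float64(235.0)), 400, (320, 222, 22, 29)) [ 0.4943 -0.332   0.09  ]
((np.float64(629.8), np.float64(262.6)), 403, (617, 252, 23, 26)) [ 0.5009 -0.0981  0.09  ]
((np.float64(583.5), np.float64(292.6)), 565, (527, 290, 113, 7)) [ 0.5286 -0.1277  0.09  ]
((np.float64(17.5), np.float64(444.1)), 1217, (0, 428, 51, 45)) [ 0.7338 -0.6234  0.09  ]
turn [ 0.03 -0.03 -0.19]
shift after turn (cm) [-0.06  0.19 11.16]  rows>= 3 per row [-0.02  0.06  3.72]
```

Request:
play_rows(
  series="50 0 0.1 2 0 0 0;50 0 0 4 0 0 0;50 0 0 4 0 0 0;50 0 0 1.3 0 0 0;50 0 0 0 0 0 0;10 0 0 0 0 0 0;10 0 0 0 0 0 0;10 0 0 0 0 0 0;10 0 0 0 0 0 0",
)

```text
clock: 18.62
tcp_pos: [0.4954, -0.3314, 0.0857]
orientation: [0.001, -0.037, 0.999, -0.001]
wrist_force: [-0.1, 1.1, 7.3]
finger_gap: 0.017
```

```bash
python3 - <<'E'
from h import *
s=get_state();print(s['finger_gap'],s['tcp_pos'],s['wrist_force'])
go(.449,-.0861,s['tcp_pos'][2]+.115)
E
```

```text
0.01696170039031601 [ 0.49535868 -0.33139325  0.08570995] [-0.08303657  1.08604477  7.25354703]
turn [-0.11  0.15  0.03]
shift after turn (cm) [  2.83  24.8  -11.5 ]  rows>= 5 per row [ 0.57  4.96 -2.3 ]
```

Request:
play_rows(
  series="10 0 0 -2 0 0 0;10 0 0 -4 0 0 0;10 0 0 -5.5 0 0 0;10 0.6 5 0 0 0 0;10 0.6 5 0 0 0 0;10 0.6 5 0 0 0 0;10 0.5 5 0 0 0 0;10 0.5 4.8 0 0 0 0;10 0 0 0 0 0 0;10 0 0 0 0 0 0;10 0 0 4 0 0 0;10 0 0 4 0 0 0",
)

```text
clock: 20.12
tcp_pos: [0.4494, -0.0873, 0.1184]
orientation: [0.001, -0.036, 0.999, -0.001]
wrist_force: [0.4, 0.1, -1.7]
finger_gap: 0.0171
```

Request:
play_rows(
  series="10 0 0 2.5 0 0 0;10 0 0 0.8 0 0 0;10 0 0 0 0 0 0;10 0 0 0 0 0 0",
)

```text
clock: 20.62
tcp_pos: [0.4489, -0.0865, 0.0864]
orientation: [0.001, -0.036, 0.999, -0.0]
wrist_force: [-0.4, 0.7, -1.4]
finger_gap: 0.0168
```

```bash
python3 - <<'E'
from h import *
s=get_state();print(s['finger_gap'],s['tcp_pos'],s['wrist_force'])
w=go(.449,-.0861,.22)
go(.6157,-.0853,.22,yaw=21,cur=w)
E
```

```text
0.01684538767686128 [ 0.44891897 -0.08652293  0.08642094] [-0.37102952  0.68170651 -1.42630727]
turn [-0.04  0.07 -0.04]
shift after turn (cm) [-1.000e-02  4.000e-02 -1.336e+01]  rows>= 3 per row [-0.    0.01 -4.45]
turn [ -0.05   0.07 -16.84]
shift after turn (cm) [-15.59  -5.9    0.  ]  rows>= 4 per row [-3.9  -1.47  0.  ]
```

Request:
play_rows(
  series="10 0 0 0.15 0 0 0;50 0 0 0 0 0 0;50 0 0 0 0 0 0;50 0 0 0 0 0 0;50 0 0 -5 0 0 0;50 0 0 -5 0 0 0;50 0 0 -3.5 0 0 -8.4;50 0 0 0 0 0 -8.4;50 -3.9 -1.5 0 0 0 0;50 -3.9 -1.5 0 0 0 0;50 0 0 0 0 0 0;50 0 0 0 0 0 0",
)

```text
clock: 22.12
tcp_pos: [0.5309, -0.0853, 0.2187]
orientation: [-0.001, -0.183, 0.983, 0.0]
wrist_force: [-0.5, 0.1, -0.4]
finger_gap: 0.0426
```

```bash
python3 - <<'E'
from look import *
T,S=caps()
s=get_state();print(s['finger_gap'],s['tcp_pos'],s['wrist_force'])
W=cams.read_camera("wrist")
cv2.imwrite("pics/w3.png",W[:,:,::-1])
cv2.imwrite("pics/t3.png",cv2.resize(T[170:345,280:530],None,fx=3.2,fy=3.2)[:,:,::-1])
go(.6157,-.0853,.22,yaw=21)
E
```

```text
top (np.float64(305.5), np.float64(252.4)) 26 [0.5303 0.0547]
scene (np.float64(302.7), np.float64(222.5)) 42 [0.4968 0.0152]
scene (np.float64(251.4), np.float64(247.3)) 61 [ 0.4481 -0.0871]
scene (np.float64(274.9), np.float64(261.1)) 52 [ 0.5042 -0.0857]
0.04284964108975737 [ 0.53059213 -0.08539366  0.21920313] [ 0.30602833 -0.44317181 -0.02854953]
turn [ 0.02 -0.03  0.01]
shift after turn (cm) [-7.94 -3.03 -0.06]  rows>= 2 per row [-3.97 -1.52 -0.03]
```

View pics/w3.png

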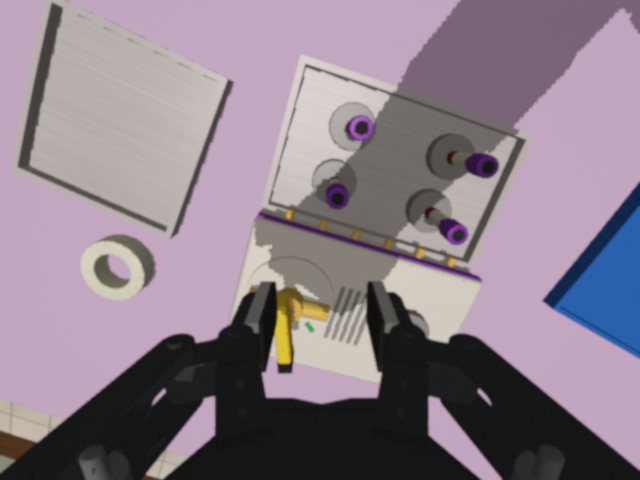

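View pics/t3.png

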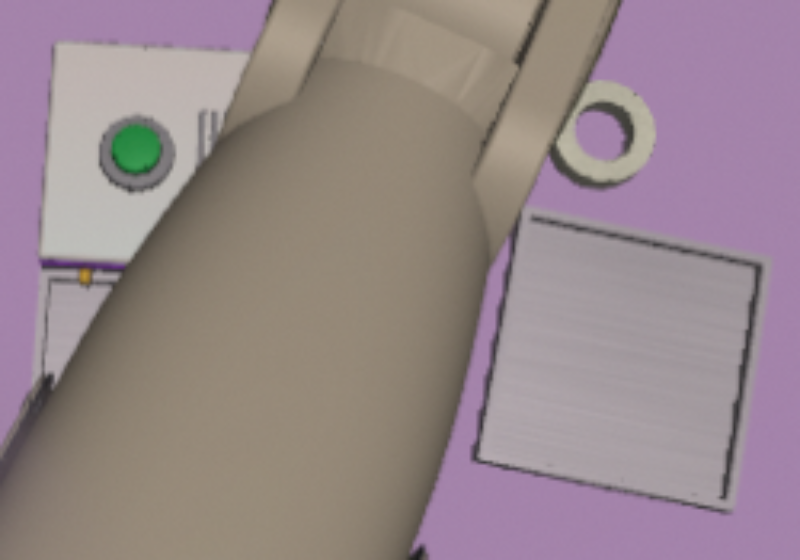

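All four tubes stand in the bed in the wrist view (caps (360,128), (482,165), (337,195), (455,232)), and the steel tray is empty. Next I'll grip the valve bar.

Request:
play_rows(
  series="50 -4 -1.5 0 0 0 0;50 -3.9 -1.5 0 0 0 0;50 0 0 0 0 0 0;50 0 0 4 0 0 0;50 0 0 4 0 0 0;50 0 0 2.4 0 0 0;50 0 0 0 0 0 0;50 0 0 0 0 0 0",
)

```text
clock: 23.28
tcp_pos: [0.6162, -0.0854, 0.1169]
orientation: [0.001, -0.182, 0.983, -0.0]
wrist_force: [0.6, 0.2, -0.3]
finger_gap: 0.0426
```

```bash
python3 - <<'E'
from h import *
s=get_state();print(s['finger_gap'],s['tcp_pos'],s['wrist_force'])
S=cams.read_camera("scene")
cv2.imwrite("pics/s4.png",cv2.resize(S[215:345,270:400],None,fx=4.5,fy=4.5)[:,:,::-1])
go(.6157,-.0853,.115,yaw=21)
E
```

```text
0.04259379131391138 [ 0.61621423 -0.08542773  0.11685482] [ 0.6382947   0.15870351 -0.34581667]
turn [-0.09  0.12  0.02]
shift after turn (cm) [0.09 0.06 0.22]  rows>= 1 per row [0.09 0.06 0.22]
```

View pics/s4.png

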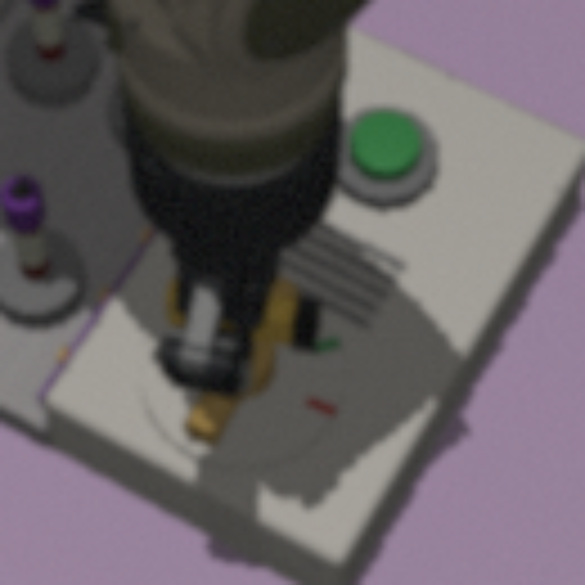

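The jaws straddle the bar. I'll close on it and turn about 28° counter-clockwise.

Request:
play_rows(
  series="50 0 0 0.2 0 0 0;0 0 0 0 0 0 0;0 0 0 0 0 0 0;0 0 0 0 0 0 0;0 0 0 0 0 0 0",
  newtons=40,
)

```text
clock: 23.95
tcp_pos: [0.6164, -0.0855, 0.1138]
orientation: [0.0, -0.182, 0.983, -0.0]
wrist_force: [-0.5, -2.4, 3.9]
finger_gap: 0.0104
```

Request:
play_rows(
  series="0 0 0 0 0 0 -4;0 0 0 0 0 0 -4;0 0 0 0 0 0 -4;0 0 0 0 0 0 -4;0 0 0 0 0 0 -4;0 0 0 0 0 0 -4;0 0 0 0 0 0 -4;0 0 0 0 0 0 0;0 0 0 0 0 0 0",
)

```text
clock: 25.08
tcp_pos: [0.6168, -0.086, 0.1138]
orientation: [0.0, -0.414, 0.91, -0.001]
wrist_force: [0.2, -4.7, 3.7]
finger_gap: 0.0101
```

```bash
python3 - <<'E'
from h import *
s=get_state();print(s['finger_gap'],s['tcp_pos'],s['wrist_force'],s['ft_torque'])
go(.6157,-.0853,.115,yaw=49.2)
E
```

```text
0.010053895013158202 [ 0.6167975  -0.0859673   0.11378093] [ 0.23991653 -4.68253625  3.69259474] [-0.93950088 -0.09719763  0.04098703]
turn [-0.11 -0.   -0.26]
shift after turn (cm) [ 0.02  0.13 -0.12]  rows>= 1 per row [ 0.02  0.13 -0.12]
```

Request:
play_rows(
  series="50 0 0 0 0 0 0;50 0 0 0 0 0 0;50 0 0 0 0 0 0;50 0 0 -4 0 0 0;50 0 0 -5 0 0 0;50 0 0 0 0 0 0",
)

```text
clock: 25.82
tcp_pos: [0.6186, -0.0855, 0.208]
orientation: [0.003, -0.415, 0.91, -0.002]
wrist_force: [0.4, 0.1, -0.1]
finger_gap: 0.0428
```

```bash
python3 - <<'E'
from h import *
go(.6105,.033,.15,yaw=49)
E
```

```text
turn [-0.41  0.23  0.04]
shift after turn (cm) [-8.41  8.39  5.8 ]  rows>= 3 per row [-2.8   2.8   1.93]
```

Request:
play_rows(
  series="0 -2.8 2.8 0 0 0 0;0 -2.8 2.8 0 0 0 0;0 -2.8 2.8 0 0 0 0;0 0 0 3 0 0 0;0 0 0 3 0 0 0;0 0 0 0 0 0 0;0 0 0 0 0 0 0;0 0 0 0 0 0 0",
)

```text
clock: 26.82
tcp_pos: [0.6087, 0.033, 0.1447]
orientation: [0.001, -0.415, 0.91, -0.001]
wrist_force: [-0.5, -0.2, 0.4]
finger_gap: -0.0001
```

```bash
python3 - <<'E'
from look import *
T,S=caps()
s=get_state();print(s['finger_gap'],s['tcp_pos'],s['wrist_force'])
cv2.imwrite("pics/t5.png",cv2.resize(T[175:335,280:420],None,fx=3.7,fy=3.7,interpolation=cv2.INTER_CUBIC)[:,:,::-1])
cv2.imwrite("pics/s5.png",cv2.resize(S[225:335,290:400],None,fx=5,fy=5,interpolation=cv2.INTER_CUBIC)[:,:,::-1])
go(.6105,.033,.09,yaw=49)
E
```

```text
top (np.float64(369.2), np.float64(256.1)) 68 [ 0.539  -0.0702]
top (np.float64(373.9), np.float64(275.4)) 50 [ 0.5022 -0.0837]
top (np.float64(372.4), np.float64(303.3)) 45 [ 0.4477 -0.0872]
scene (np.float64(278.4), np.float64(210.6)) 54 [0.4394 0.0109]
scene (np.float64(302.3), np.float64(222.5)) 51 [0.4961 0.0148]
scene (np.float64(251.3), np.float64(247.9)) 54 [ 0.4487 -0.0883]
scene (np.float64(274.7), np.float64(260.7)) 49 [ 0.5033 -0.0852]
-3.537768579379885e-05 [0.60859495 0.03309306 0.14453438] [ 0.0101235   0.23311796 -0.7452156 ]
turn [-0.09  0.08  0.01]
shift after turn (cm) [-0.12 -0.15  5.45]  rows>= 1 per row [-0.12 -0.15  5.45]
```

View pics/t5.png

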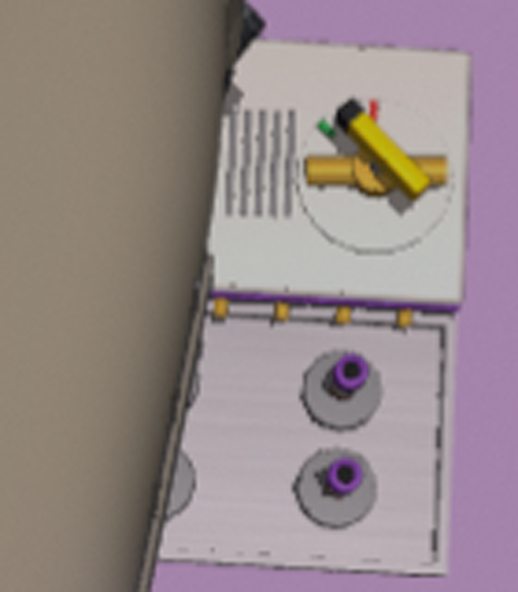

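View pics/s5.png

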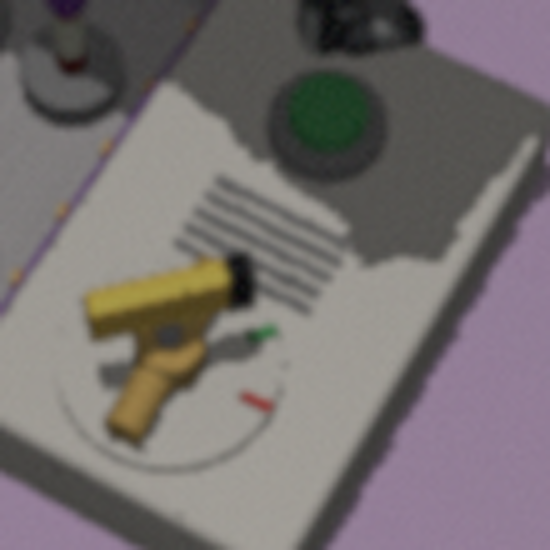

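The valve's black end is now at crop (349,112), beside the green mark at (326,127), with the red mark visible at (375,110). I'll work out the angle.

```bash
python3 - <<'E'
from h import *
T=cams.read_camera("top");ct=cams.get_calibration("top")
h=cv2.cvtColor(T,cv2.COLOR_RGB2HSV)
g=blobs((h[...,0]>45)&(h[...,0]<85)&(h[...,1]>100),3,(360,195,410,235)); r=blobs(((h[...,0]<8)|(h[...,0]>172))&(h[...,1]>90),2,(360,195,410,235))
print(g,r)
y=np.uint8((h[...,0]>24)&(h[...,0]<33)&(h[...,1]>180)&(h[...,2]>130)); y[:195]=0;y[235:]=0;y[:,:360]=0;y[:,410:]=0
n,l,s,c=cv2.connectedComponentsWithStats(y);i=1+s[1:,4].argmax();ys,xs=np.where(l==i)
P=plane(ct,np.c_[xs,ys],.125)[:,:2];P0=P.mean(0);u=np.linalg.svd(P-P0)[2][0];u*=np.sign(u[0]);print("pca bar",np.degrees(np.arctan2(u[1],u[0])),P0)
q=lambda x,y:(280+x/3.7-.36,175+y/3.7-.36)
be,ye=plane(ct,[q(346,105),q(420,190)],.125);m=(be+ye)/2
print(np.degrees(np.arctan2(*(be-ye)[[1,0]])),m)
gp=plane(ct,[g[0][0]],.055)[0];rp=plane(ct,[r[0][0]],.055)[0] if r else plane(ct,[q(375,110)],.055)[0]
for cc in ([.6160,-.0853],[.6165,-.0858],[.6165,-.0875]):
    print([np.degrees(np.arctan2(*(p[:2]-cc)[[1,0]])).round(1) for p in (rp,gp)],[np.linalg.norm(p[:2]-cc).round(4) for p in (rp,gp)])
E
```

```text
[((np.float64(367.4), np.float64(209.3)), 9, (366, 208, 4, 4))] [((np.float64(380.6), np.float64(204.1)), 10, (380, 202, 2, 6))]
pca bar 49.871744318308906 [ 0.61228626 -0.09029331]
47.031763850754565 [ 0.61517478 -0.08552549  0.125     ]
[np.float64(4.8), np.float64(49.9)] [np.float64(0.0389), np.float64(0.0377)]
[np.float64(5.6), np.float64(51.0)] [np.float64(0.0384), np.float64(0.0377)]
[np.float64(8.1), np.float64(52.5)] [np.float64(0.0386), np.float64(0.0391)]
```

The bar is at about 49°, the green mark at 49–50° and the red at about 5°, so the valve is half open. I'll press start now.

Request:
play_rows(
  series="0 -0.1 -0.1 2 0 0 0;0 0 0 2 0 0 0;0 0 0 1 0 0 0;0 0 0 0 0 0 0",
)

```text
clock: 27.48
tcp_pos: [0.6088, 0.0333, 0.0933]
orientation: [-0.0, -0.415, 0.91, 0.0]
wrist_force: [-2.2, 0.2, 3.2]
finger_gap: 0.0
```

Request:
play_rows(
  series="0 0 0 0.5 0 0 0;0 0 0 0.2 0 0 0;0 0 0 0.2 0 0 0;0 0 0 0.1 0 0 0;0 0 0 0 0 0 0;0 0 0 0 0 0 0",
)

```text
clock: 28.22
tcp_pos: [0.6097, 0.0333, 0.0896]
orientation: [0.002, -0.415, 0.91, -0.001]
wrist_force: [-14.4, -0.3, 34.8]
finger_gap: -0.0001
```

At 35 N against a 5 N spring the button has bottomed. I'll release it and check.

Request:
play_rows(
  series="0 0 0 -1.5 0 0 0;0 0 0 -3 0 0 0;0 0 0 -4 0 0 0;0 0 0 -2.5 0 0 0;50 0 0 0 0 0 0;50 0 0 0 0 0 0",
)

```text
clock: 28.98
tcp_pos: [0.609, 0.0334, 0.1925]
orientation: [-0.0, -0.415, 0.91, 0.0]
wrist_force: [0.7, -0.3, -0.1]
finger_gap: 0.0358
```

```bash
python3 - <<'E'
from look import *
T,S=caps()
s=get_state();print(s['finger_gap'],s['tcp_pos'],s['wrist_force'])
cv2.imwrite("pics/s6.png",cv2.resize(S[185:335,240:400],None,fx=4,fy=4,interpolation=cv2.INTER_CUBIC)[:,:,::-1])
go(.6165,-.0856,.2,yaw=49)
E
```

```text
top (np.float64(368.8), np.float64(256.1)) 70 [ 0.5389 -0.0694]
top (np.float64(373.9), np.float64(275.4)) 50 [ 0.5022 -0.0837]
top (np.float64(372.4), np.float64(303.3)) 45 [ 0.4477 -0.0872]
scene (np.float64(278.7), np.float64(210.6)) 56 [0.44   0.0112]
scene (np.float64(302.4), np.float64(222.7)) 49 [0.4966 0.0145]
scene (np.float64(251.2), np.float64(247.5)) 55 [ 0.448  -0.0877]
scene (np.float64(274.6), np.float64(260.6)) 50 [ 0.5031 -0.0851]
0.04261336990542445 [0.60852945 0.03343394 0.19172932] [-0.19823634  0.44441327  0.25783438]
turn [ 0.11 -0.08  0.03]
shift after turn (cm) [ 8.46 -8.41 -0.83]  rows>= 3 per row [ 2.82 -2.8  -0.28]
```

View pics/s6.png

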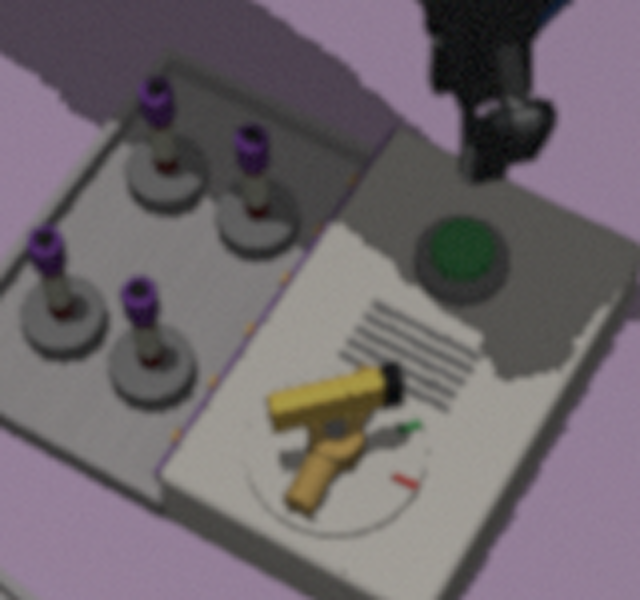

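Tubes stand, the button is up, and the valve is at green. But the TCP stopped at z = 0.0896, higher than I expected for full travel, so I'm not sure it bottomed. With the valve still half open I can press again safely, this time in fine steps while watching force against depth.

Request:
play_rows(
  series="0 -0.15 -0.1 4 0 0 0;0 0 0 4 0 0 0;0 0 0 1 0 0 0;0 0 0 0 0 0 0;0 0 0 0 0 0 0;0 0 0 0 0 0 0",
)

```text
clock: 29.82
tcp_pos: [0.6121, 0.0338, 0.105]
orientation: [0.001, -0.415, 0.91, -0.001]
wrist_force: [0.2, 0.5, 0.4]
finger_gap: -0.0
```

```bash
python3 - <<'E'
from h import *
s=get_state();print(s['finger_gap'],s['tcp_pos'],s['wrist_force'])
S=cams.read_camera("scene");T=cams.read_camera("top")
cv2.imwrite("pics/s7.png",cv2.resize(S[210:290,310:400],None,fx=7,fy=7,interpolation=cv2.INTER_CUBIC)[:,:,::-1])
E
```

```text
-3.324944089582998e-05 [0.61210888 0.03379002 0.10496054] [0.20500874 0.50833884 0.43346305]
```

View pics/s7.png

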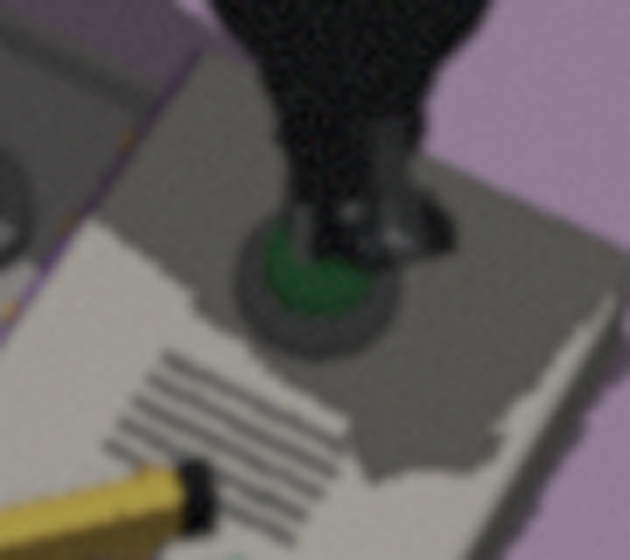

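Request:
play_rows(
  series="0 0 0 0.3 0 0 0;0 0 0 0 0 0 0;0 0 0 0 0 0 0",
)

```text
clock: 30.3
tcp_pos: [0.6109, 0.0339, 0.1002]
orientation: [-0.0, -0.415, 0.91, 0.0]
wrist_force: [-0.1, -0.3, -0.1]
finger_gap: 0.0001
```

Request:
play_rows(
  series="0 0 0 0.2 0 0 0;0 0 0 0 0 0 0;0 0 0 0 0 0 0",
)

```text
clock: 30.68
tcp_pos: [0.611, 0.0339, 0.0982]
orientation: [-0.0, -0.415, 0.91, 0.0]
wrist_force: [0.6, -0.9, -0.1]
finger_gap: -0.0002
```

Request:
play_rows(
  series="0 0 0 0.2 0 0 0;0 0 0 0 0 0 0;0 0 0 0 0 0 0",
)

```text
clock: 31.05
tcp_pos: [0.6109, 0.0339, 0.0963]
orientation: [-0.0, -0.415, 0.91, 0.0]
wrist_force: [-0.0, -0.0, -0.1]
finger_gap: -0.0001
```

Request:
play_rows(
  series="0 0 0 0.15 0 0 0;0 0 0 0 0 0 0;0 0 0 0 0 0 0",
)

```text
clock: 31.42
tcp_pos: [0.611, 0.0339, 0.095]
orientation: [0.0, -0.415, 0.91, -0.0]
wrist_force: [-0.4, -0.4, 0.9]
finger_gap: 0.0003
```

Request:
play_rows(
  series="0 0 0 0.15 0 0 0;0 0 0 0 0 0 0;0 0 0 0 0 0 0",
)

```text
clock: 31.8
tcp_pos: [0.611, 0.0339, 0.0934]
orientation: [0.0, -0.415, 0.91, -0.0]
wrist_force: [-0.9, -0.9, 2.8]
finger_gap: 0.0001
```

Request:
play_rows(
  series="0 0 0 0.15 0 0 0;0 0 0 0 0 0 0;0 0 0 0 0 0 0",
)

```text
clock: 32.17
tcp_pos: [0.611, 0.0339, 0.0919]
orientation: [0.0, -0.415, 0.91, 0.0]
wrist_force: [-0.8, 0.8, 3.8]
finger_gap: 0.0
```

Request:
play_rows(
  series="0 0 0 0.15 0 0 0;0 0 0 0 0 0 0;0 0 0 0 0 0 0",
)

```text
clock: 32.55
tcp_pos: [0.611, 0.0339, 0.0904]
orientation: [0.0, -0.415, 0.91, 0.0]
wrist_force: [-2.0, -1.1, 4.6]
finger_gap: -0.0
```

Spring-like: contact at z ≈ 0.0955, force rising toward 5 N, so the bottom is ≈ 0.0895. The first press did reach the stop. I'll complete this press, then let it go.

Request:
play_rows(
  series="0 0 0 0.2 0 0 0;0 0 0 0.1 0 0 0;0 0 0 0 0 0 0",
)

```text
clock: 32.92
tcp_pos: [0.6111, 0.0339, 0.0898]
orientation: [0.001, -0.415, 0.91, -0.0]
wrist_force: [-6.5, 0.4, 18.5]
finger_gap: 0.0001
```

Request:
play_rows(
  series="0 0 0 -1.5 0 0 0;0 0 0 -3 0 0 0;0 0 0 -4 0 0 0;0 0 0 -2.5 0 0 0;50 0 0 0 0 0 0;50 0 0 0 0 0 0;50 0 0 0 0 0 0;50 0 0 0 0 0 0;50 0 0 0 0 0 0;50 0 0 0 0 0 0;50 0 0 0 0 0 0;50 0 0 0 0 0 0",
)

```text
clock: 34.42
tcp_pos: [0.611, 0.0339, 0.1973]
orientation: [0.0, -0.415, 0.91, 0.0]
wrist_force: [0.2, -0.9, -0.4]
finger_gap: 0.0424
```

Request:
play_rows(
  series="50 0 0 0 0 0 0;50 0 0 0 0 0 0;50 0 0 0 0 0 0;50 0 0 0 0 0 0;50 0 0 0 0 0 0;50 0 0 0 0 0 0;50 0 0 0 0 0 0;50 0 0 0 0 0 0;50 0 0 0 0 0 0;50 0 0 0 0 0 0;50 0 0 0 0 0 0;50 0 0 0 0 0 0",
)

```text
clock: 35.92
tcp_pos: [0.611, 0.0338, 0.1973]
orientation: [0.0, -0.415, 0.91, 0.0]
wrist_force: [-0.2, 0.6, 0.3]
finger_gap: 0.0428
```

Request:
play_rows(
  series="50 0 0 0 0 0 0;50 0 0 0 0 0 0;50 0 0 0 0 0 0;50 0 0 0 0 0 0;50 0 0 0 0 0 0;50 0 0 0 0 0 0;50 0 0 0 0 0 0;50 0 0 0 0 0 0;50 0 0 0 0 0 0;50 0 0 0 0 0 0;50 0 0 0 0 0 0;50 0 0 0 0 0 0",
)

```text
clock: 37.42
tcp_pos: [0.611, 0.0339, 0.1973]
orientation: [0.0, -0.415, 0.91, 0.0]
wrist_force: [-0.7, 0.7, 0.1]
finger_gap: 0.0428
```

```bash
python3 - <<'E'
from look import *
T,S=caps()
s=get_state();print(s['clock'],s['finger_gap'],s['tcp_pos'],s['wrist_force'])
go(.6165,-.0856,.2,yaw=49)
E
```

```text
top (np.float64(369.0), np.float64(256.1)) 71 [ 0.539  -0.0698]
top (np.float64(373.8), np.float64(275.6)) 50 [ 0.5018 -0.0836]
top (np.float64(353.9), np.float64(306.1)) 49 [ 0.4378 -0.0523]
scene (np.float64(278.6), np.float64(210.7)) 56 [0.4399 0.0109]
scene (np.float64(302.4), np.float64(222.5)) 52 [0.4963 0.0149]
scene (np.float64(258.5), np.float64(232.9)) 54 [ 0.4391 -0.0535]
scene (np.float64(274.2), np.float64(260.0)) 56 [ 0.5016 -0.0845]
37.525 0.04292254476969361 [0.6109604  0.03388379 0.1972703 ] [ 0.18350475 -0.40379201  0.22432843]
turn [0.   0.   0.03]
shift after turn (cm) [ 8.65 -8.26 -0.27]  rows>= 3 per row [ 2.88 -2.75 -0.09]
```

Over 4 s have passed since release. The knock came: one tube moved from (.449,-.087) to (.438,-.053), still inside the bed. I'll shut the valve now.

Request:
play_rows(
  series="50 2.9 -2.8 0 0 0 0;50 2.9 -2.8 0 0 0 0;50 2.85 -2.7 0 0 0 0;50 0 0 0 0 0 0;50 0 0 0 0 0 0;50 0 0 4 0 0 0;50 0 0 4 0 0 0;50 0 0 0.2 0 0 0;50 0 0 0 0 0 0;50 0 0 0 0 0 0",
)

```text
clock: 38.78
tcp_pos: [0.6183, -0.0858, 0.1175]
orientation: [0.001, -0.415, 0.91, -0.001]
wrist_force: [-0.5, 0.3, 0.1]
finger_gap: 0.0428
```

Request:
play_rows(
  series="0 0 0 0 0 0 0;0 0 0 0 0 0 0;0 0 0 0 0 0 0;0 0 0 0 0 0 0",
  newtons=40,
)

```text
clock: 39.28
tcp_pos: [0.6172, -0.0857, 0.1164]
orientation: [0.001, -0.415, 0.91, -0.0]
wrist_force: [-1.9, 1.3, 5.4]
finger_gap: 0.0103
```

Request:
play_rows(
  series="0 0 0 0 0 0 5;0 0 0 0 0 0 5;0 0 0 0 0 0 5;0 0 0 0 0 0 5;0 0 0 0 0 0 5;0 0 0 0 0 0 5;0 0 0 0 0 0 5;0 0 0 0 0 0 5;0 0 0 0 0 0 3;0 0 0 0 0 0 1.5;0 0 0 0 0 0 0;0 0 0 0 0 0 0",
)

```text
clock: 40.78
tcp_pos: [0.6169, -0.0852, 0.1165]
orientation: [0.0, -0.041, 0.999, 0.0]
wrist_force: [-2.5, 2.4, 6.3]
finger_gap: 0.0106
```

```bash
python3 - <<'E'
from h import *
s=get_state();print(s['finger_gap'],s['tcp_pos'],s['wrist_force'],s['ft_torque'],s['tau'][5])
go(.6165,-.0856,.115,yaw=4.2)
E
```

```text
0.010569784514701705 [ 0.61690086 -0.08522797  0.11649084] [-2.48530557  2.36580057  6.3078727 ] [0.44494156 0.5770938  0.83835871] 0.8482077531516552
turn [0.04 0.04 0.46]
shift after turn (cm) [ 0.04 -0.03  0.15]  rows>= 1 per row [ 0.04 -0.03  0.15]
```

Request:
play_rows(
  series="0 0 0 0 0 0 1.5;0 0 0 0 0 0 1.5;0 0 0 0 0 0 0;0 0 0 0 0 0 0",
)

```text
clock: 41.28
tcp_pos: [0.6169, -0.0852, 0.1165]
orientation: [0.0, -0.015, 1.0, 0.0]
wrist_force: [-2.6, 1.1, 7.1]
finger_gap: 0.0102
```

```bash
python3 - <<'E'
from h import *
s=get_state();print(s['finger_gap'],s['tcp_pos'],s['wrist_force'],s['ft_torque'],s['tau'][5])
go(.6165,-.0856,.115,yaw=4.2)
E
```

```text
0.010223322068031988 [ 0.61689127 -0.08520872  0.11654345] [-2.61950234  1.08482106  7.06354123] [0.32538901 0.58481084 1.5398668 ] 1.5305064618587494
turn [ 0.02  0.04 -2.45]
shift after turn (cm) [ 0.04 -0.04  0.15]  rows>= 1 per row [ 0.04 -0.04  0.15]
```

Torque rose from 0.04 to 1.5 Nm, so the valve is at its shut stop. I'll release and check.

Request:
play_rows(
  series="50 0 0 0 0 0 0;50 0 0 0 0 0 0;50 0 0 0 0 0 0;50 0 0 -4 0 0 0;50 0 0 -4.5 0 0 0;50 4 2.5 0 0 0 -6;50 5 3 0 0 0 0;50 5 3 0 0 0 0;50 0 0 0 0 0 0;50 0 0 0 0 0 0",
)

```text
clock: 42.52
tcp_pos: [0.47, -0.0158, 0.2008]
orientation: [0.001, -0.066, 0.998, -0.0]
wrist_force: [-0.0, 0.1, 0.5]
finger_gap: 0.0427
```

```bash
python3 - <<'E'
from look import *
T,S=caps()
s=get_state();print(s['clock'],s['finger_gap'],s['tcp_pos'],s['wrist_force'])
cw=cams.get_calibration("wrist");W=cams.read_camera("wrist")
cv2.imwrite("pics/w8.png",W[:,:,::-1])
cv2.imwrite("pics/s8.png",cv2.resize(S[185:335,240:400],None,fx=4,fy=4,interpolation=cv2.INTER_CUBIC)[:,:,::-1])
cv2.imwrite("pics/t8.png",cv2.resize(T[175:335,280:420],None,fx=3.7,fy=3.7,interpolation=cv2.INTER_CUBIC)[:,:,::-1])
E
```

```text
scene (np.float64(279.2), np.float64(211.5)) 41 [0.4421 0.01  ]
scene (np.float64(302.6), np.float64(223.0)) 46 [0.4973 0.0142]
scene (np.float64(258.5), np.float64(232.3)) 59 [ 0.4382 -0.0524]
scene (np.float64(274.4), np.float64(260.2)) 58 [ 0.5022 -0.0846]
42.625 0.04264804283970516 [ 0.47084327 -0.0161535   0.20068192] [-0.27316984  0.00242576 -0.72417173]
```

View pics/s8.png

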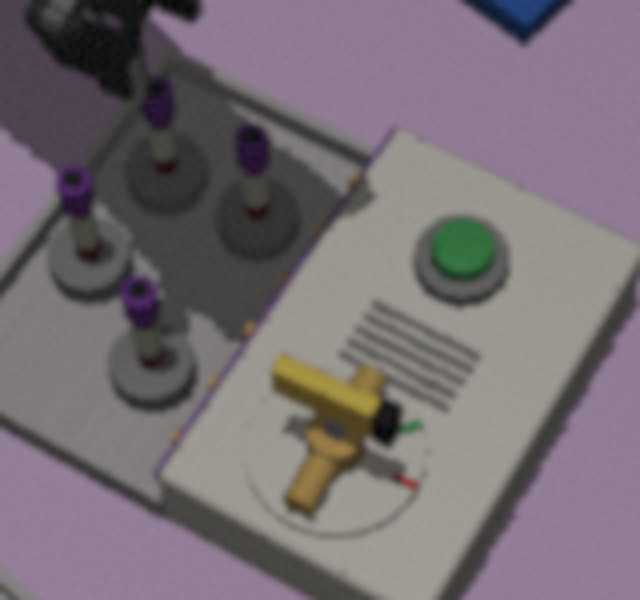

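View pics/t8.png

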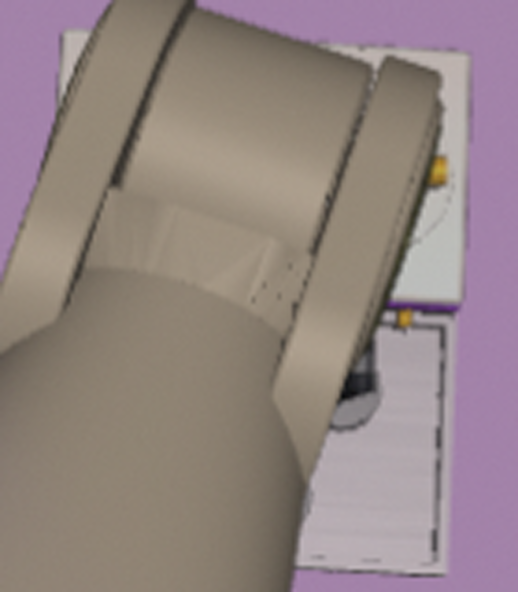

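The valve's shadow end points at the red mark at crop (408,478), so it's shut. All four tubes are upright in the bed. Next I'll unload into the blue tray, starting with the tube at (.498,.016).

```bash
python3 - <<'E'
from h import *
W=cv2.imread("pics/w8.png")[:,:,::-1]; cw=cams.get_calibration("wrist")
for b in blobs(capmask(np.ascontiguousarray(W)),60): print(b,plane(cw,[b[0]],.088)[0].round(4))
go(.498,.0163,.084)
E
```

```text
((np.float64(279.6), np.float64(184.5)), 353, (267, 173, 25, 26)) [ 0.4392 -0.0511  0.088 ]
((np.float64(366.5), np.float64(197.1)), 384, (355, 185, 25, 27)) [0.4402 0.0121 0.088 ]
((np.float64(232.5), np.float64(259.7)), 429, (218, 247, 27, 29)) [ 0.5021 -0.0818  0.088 ]
((np.float64(359.8), np.float64(266.8)), 407, (350, 254, 22, 29)) [0.4951 0.0164 0.088 ]
((np.float64(218.7), np.float64(287.0)), 412, (179, 283, 78, 10)) [ 0.5271 -0.0917  0.088 ]
((np.float64(320.6), np.float64(292.7)), 467, (275, 288, 93, 10)) [ 0.5214 -0.0108  0.088 ]
((np.float64(408.5), np.float64(297.5)), 97, (399, 295, 20, 6)) [0.5166 0.0598 0.088 ]
turn [-0.02  0.07  3.29]
shift after turn (cm) [-2.95  3.04 11.65]  rows>= 3 per row [-0.98  1.01  3.88]
```

Request:
play_rows(
  series="50 -2.9 3 0 0 0 3.3;50 0 0 3.5 0 0 0;50 0 0 4 0 0 0;50 0 0 3 0 0 0;50 0 0 1.1 0 0 0;50 0 0 0 0 0 0;10 0 0 0 0 0 0;10 0 0 0 0 0 0;10 0 0 0 0 0 0;10 0 0 0 0 0 0",
  newtons=30,
)

```text
clock: 43.92
tcp_pos: [0.4953, 0.0179, 0.0856]
orientation: [0.002, -0.037, 0.999, -0.0]
wrist_force: [0.2, 0.8, 5.5]
finger_gap: 0.017
```

```bash
python3 - <<'E'
from h import *
s=get_state();print(s['finger_gap'],s['tcp_pos'],s['wrist_force'])
go(.5146,.3286,s['tcp_pos'][2]+.115)
E
```

```text
0.016952220144154772 [0.49534345 0.01790995 0.08560366] [0.21649671 0.79073282 5.48832036]
turn [-0.03  0.18  0.03]
shift after turn (cm) [ -4.2   30.84 -11.5 ]  rows>= 7 per row [-0.6   4.41 -1.64]
```

Request:
play_rows(
  series="10 0 0 -2 0 0 0;10 0 0 -4 0 0 0;10 0 0 -5.5 0 0 0;10 -0.6 4.4 0 0 0 0;10 -0.6 4.4 0 0 0 0;10 -0.6 4.4 0 0 0 0;10 -0.6 4.4 0 0 0 0;10 -0.6 4.4 0 0 0 0;10 -0.6 4.4 0 0 0 0;10 -0.6 4.4 0 0 0 0;10 0 0 0 0 0 0;10 0 0 0 0 0 0",
)

```text
clock: 45.42
tcp_pos: [0.5127, 0.3279, 0.1987]
orientation: [-0.001, -0.037, 0.999, -0.0]
wrist_force: [0.6, -1.1, -1.5]
finger_gap: 0.0169
```

Request:
play_rows(
  series="10 0 0 4 0 0 0;10 0 0 4 0 0 0;10 0 0 2.5 0 0 0;10 0 0 0.8 0 0 0;10 0 0 0 0 0 0;10 0 0 0 0 0 0",
)

```text
clock: 46.18
tcp_pos: [0.514, 0.3279, 0.0873]
orientation: [0.001, -0.036, 0.999, 0.0]
wrist_force: [0.8, 0.7, -0.8]
finger_gap: 0.0172
```

```bash
python3 - <<'E'
from h import *
s=get_state();print(s['finger_gap'],s['tcp_pos'],s['wrist_force'])
go(.503,-.0825,.2)
E
```

```text
0.017164453794929403 [0.51397875 0.32787717 0.08731295] [ 0.84790513  0.66734522 -0.82995846]
turn [ 0.03  0.08 -0.03]
shift after turn (cm) [  4.1  -40.85 -11.27]  rows>= 8 per row [ 0.51 -5.11 -1.41]
```

Request:
play_rows(
  series="10 0 0 0.2 0 0 0;50 0 0 0 0 0 0;50 0 0 0 0 0 0;50 0 0 0 0 0 0;50 0 0 -5 0 0 0;50 0 0 -6.2 0 0 0;50 0.6 -5.8 0 0 0 0;50 0.6 -5.8 0 0 0 0;50 0.6 -5.8 0 0 0 0;50 0.6 -5.8 0 0 0 0;50 0.6 -5.8 0 0 0 0;50 0.6 -5.8 0 0 0 0",
)

```text
clock: 47.68
tcp_pos: [0.5028, -0.0232, 0.1965]
orientation: [0.0, -0.037, 0.999, -0.0]
wrist_force: [0.1, 0.2, -0.8]
finger_gap: 0.0425
```

Request:
play_rows(
  series="50 0.5 -6 0 0 0 0;50 0 0 0 0 0 0;50 0 0 0 0 0 0",
)

```text
clock: 48.05
tcp_pos: [0.5022, -0.0816, 0.1962]
orientation: [-0.0, -0.036, 0.999, 0.0]
wrist_force: [0.5, -0.6, -0.4]
finger_gap: 0.0428
```

```bash
python3 - <<'E'
from look import *
T,S=caps()
s=get_state();print(s['finger_gap'],s['tcp_pos'],s['wrist_force'])
cv2.imwrite("pics/t9.png",cv2.resize(T[200:335,120:320],None,fx=4,fy=4,interpolation=cv2.INTER_CUBIC)[:,:,::-1])
go(.5035,-.083,.084)
E
```

```text
top (np.float64(168.2), np.float64(242.8)) 41 [0.514  0.3296]
top (np.float64(319.0), np.float64(253.2)) 25 [0.5321 0.0282]
scene (np.float64(390.1), np.float64(130.8)) 50 [0.5152 0.3236]
scene (np.float64(274.6), np.float64(261.0)) 50 [ 0.5036 -0.0858]
0.04257841178076915 [ 0.50233637 -0.08040797  0.19622836] [-0.00823128  0.33958589  1.27561118]
turn [ 0.03 -0.02  0.12]
shift after turn (cm) [-0.1  -0.27 11.22]  rows>= 3 per row [-0.03 -0.09  3.74]
```

View pics/t9.png

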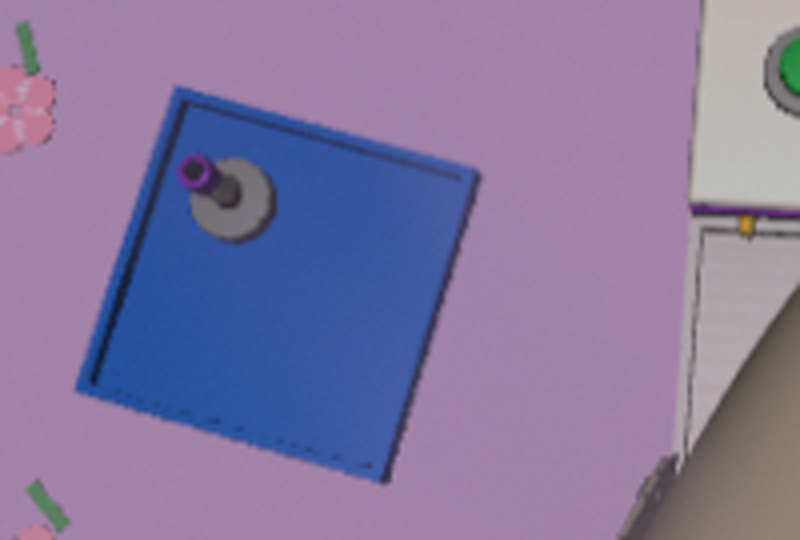

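The first tube stands in the upper-left quarter of the blue tray, puck at crop (232,200), clear of the walls. Next is the tube at (.503,-.083).

Request:
play_rows(
  series="50 0 -0.1 2 0 0 0;50 0 0 4 0 0 0;50 0 0 4 0 0 0;50 0 0 1.1 0 0 0;50 0 0 0 0 0 0;10 0 0 0 0 0 0;10 0 0 0 0 0 0;10 0 0 0 0 0 0;10 0 0 0 0 0 0",
)

```text
clock: 49.28
tcp_pos: [0.5039, -0.0829, 0.087]
orientation: [0.002, -0.037, 0.999, -0.0]
wrist_force: [-0.6, 1.8, 6.4]
finger_gap: 0.0165
```

```bash
python3 - <<'E'
from h import *
s=get_state();print(s['finger_gap'],s['tcp_pos'],s['wrist_force'])
go(.5046,.2574,s['tcp_pos'][2]+.115)
E
```

```text
0.016481015411734756 [ 0.50390297 -0.08286519  0.0870162 ] [-0.61046639  1.78642581  6.42947291]
turn [-0.03  0.2   0.03]
shift after turn (cm) [ -2.56  33.93 -11.5 ]  rows>= 7 per row [-0.37  4.85 -1.64]
```

Request:
play_rows(
  series="10 0 0 -2 0 0 0;10 0 0 -4 0 0 0;10 0 0 -5.5 0 0 0;10 -0.4 4.8 0 0 0 0;10 -0.4 4.8 0 0 0 0;10 -0.4 4.8 0 0 0 0;10 -0.4 4.9 0 0 0 0;10 -0.3 4.9 0 0 0 0;10 -0.3 4.9 0 0 0 0;10 -0.3 4.8 0 0 0 0;10 0 0 0 0 0 0;10 0 0 0 0 0 0",
)

```text
clock: 50.78
tcp_pos: [0.5023, 0.257, 0.2003]
orientation: [-0.0, -0.037, 0.999, -0.0]
wrist_force: [0.6, -0.4, -0.6]
finger_gap: 0.0167
```

Request:
play_rows(
  series="10 0 0 4 0 0 0;10 0 0 4 0 0 0;10 0 0 2.5 0 0 0;10 0 0 0.8 0 0 0;10 0 0 0 0 0 0;10 0 0 0 0 0 0",
)

```text
clock: 51.52
tcp_pos: [0.5033, 0.2567, 0.0883]
orientation: [0.001, -0.036, 0.999, 0.0]
wrist_force: [0.5, -0.5, -1.1]
finger_gap: 0.0165
```

```bash
python3 - <<'E'
from h import *
s=get_state();print(s['finger_gap'],s['tcp_pos'],s['wrist_force'])
go(.441,.0125,.2)
E
```

```text
0.01654372018162087 [0.5033103  0.25667606 0.08827523] [ 0.51566381 -0.48793045 -1.14814671]
turn [ 0.02  0.09 -0.05]
shift after turn (cm) [  8.   -23.9  -11.17]  rows>= 6 per row [ 1.33 -3.98 -1.86]
```

Request:
play_rows(
  series="10 0 0 0.2 0 0 0;50 0 0 0 0 0 0;50 0 0 0 0 0 0;50 0 0 0 0 0 0;50 0 0 -5 0 0 0;50 0 0 -6.3 0 0 0;50 1.6 -4.8 0 0 0 0;50 1.6 -4.8 0 0 0 0;50 1.6 -4.8 0 0 0 0;50 1.6 -4.8 0 0 0 0;50 1.6 -4.7 0 0 0 0;50 0 0 0 0 0 0",
)

```text
clock: 53.02
tcp_pos: [0.4396, 0.0105, 0.1979]
orientation: [-0.0, -0.034, 0.999, -0.0]
wrist_force: [0.7, 0.5, -0.4]
finger_gap: 0.0427
```

```bash
python3 - <<'E'
from look import *
T,S=caps()
cw=cams.get_calibration("wrist");W=cams.read_camera("wrist")
for b in blobs(capmask(W),100): print(b,plane(cw,[b[0]],.088)[0].round(4))
s=get_state();print(s['finger_gap'],s['tcp_pos'],s['wrist_force'])
go(.441,.0125,.084)
E
```

```text
top (np.float64(168.3), np.float64(243.0)) 40 [0.5136 0.3294]
top (np.float64(202.3), np.float64(253.3)) 45 [0.502  0.2572]
top (np.float64(383.5), np.float64(257.0)) 40 [ 0.5408 -0.0982]
top (np.float64(353.9), np.float64(305.9)) 53 [ 0.4382 -0.0523]
scene (np.float64(390.1), np.float64(130.8)) 49 [0.5152 0.3236]
scene (np.float64(368.8), np.float64(147.7)) 61 [0.5022 0.2546]
scene (np.float64(278.8), np.float64(211.0)) 50 [0.4407 0.0106]
scene (np.float64(258.6), np.float64(233.0)) 52 [ 0.4394 -0.0536]
((np.float64(236.6), np.float64(225.0)), 408, (223, 213, 27, 27)) [ 0.4385 -0.0504  0.088 ]
((np.float64(322.5), np.float64(232.2)), 395, (312, 220, 22, 28)) [0.4395 0.013  0.088 ]
((np.float64(599.5), np.float64(321.0)), 604, (581, 307, 38, 30)) [0.5012 0.2509 0.088 ]
((np.float64(193.6), np.float64(319.9)), 428, (155, 317, 78, 8)) [ 0.5224 -0.0865  0.088 ]
((np.float64(321.2), np.float64(320.5)), 548, (275, 318, 93, 6)) [0.515  0.0175 0.088 ]
0.042949935702112474 [0.44049251 0.01328293 0.19785198] [-0.22844388  0.08926854  0.61624193]
turn [0.02 0.02 0.02]
shift after turn (cm) [-0.04 -0.08 11.39]  rows>= 3 per row [-0.01 -0.03  3.8 ]
```

Request:
play_rows(
  series="50 0 -0.1 2 0 0 0;50 0 0 4 0 0 0;50 0 0 4 0 0 0;50 0 0 1.2 0 0 0;50 0 0 0 0 0 0;10 0 0 0 0 0 0;10 0 0 0 0 0 0;10 0 0 0 0 0 0;10 0 0 0 0 0 0",
)

```text
clock: 54.3
tcp_pos: [0.4417, 0.0122, 0.0872]
orientation: [0.002, -0.037, 0.999, 0.0]
wrist_force: [0.4, 3.5, 6.0]
finger_gap: 0.0172
```

```bash
python3 - <<'E'
from h import *
s=get_state();print(s['finger_gap'],s['tcp_pos'],s['wrist_force'])
go(.4434,.3386,s['tcp_pos'][2]+.115)
E
```

```text
0.01719208638309704 [0.44168075 0.0122305  0.08719596] [0.43651298 3.53212935 5.95365973]
turn [0.03 0.19 0.03]
shift after turn (cm) [ -2.56  32.54 -11.5 ]  rows>= 7 per row [-0.37  4.65 -1.64]
```

Request:
play_rows(
  series="10 0 0 -2 0 0 0;10 0 0 -4 0 0 0;10 0 0 -5.5 0 0 0;10 -0.4 4.6 0 0 0 0;10 -0.4 4.6 0 0 0 0;10 -0.4 4.6 0 0 0 0;10 -0.4 4.7 0 0 0 0;10 -0.4 4.7 0 0 0 0;10 -0.3 4.7 0 0 0 0;10 -0.3 4.6 0 0 0 0;10 0 0 0 0 0 0;10 0 0 0 0 0 0",
)

```text
clock: 55.8
tcp_pos: [0.442, 0.3375, 0.2005]
orientation: [-0.0, -0.037, 0.999, -0.001]
wrist_force: [0.7, -0.3, -1.7]
finger_gap: 0.0167
```

Request:
play_rows(
  series="10 0 0 4 0 0 0;10 0 0 4 0 0 0;10 0 0 2.5 0 0 0;10 0 0 0.8 0 0 0;10 0 0 0 0 0 0;10 0 0 0 0 0 0",
)

```text
clock: 56.55
tcp_pos: [0.4432, 0.3378, 0.0888]
orientation: [0.001, -0.036, 0.999, 0.0]
wrist_force: [-0.5, 0.2, -2.6]
finger_gap: 0.0168
```

```bash
python3 - <<'E'
from h import *
s=get_state();print(s['finger_gap'],s['tcp_pos'],s['wrist_force'])
go(.4393,-.0525,.2)
E
```

```text
0.01681393699909815 [0.4431744  0.33776291 0.08883101] [-0.49484417  0.17595794 -2.55507521]
turn [ 0.04  0.09 -0.03]
shift after turn (cm) [  3.24 -38.89 -11.12]  rows>= 8 per row [ 0.41 -4.86 -1.39]
```

Request:
play_rows(
  series="10 0 0 0.2 0 0 0;50 0 0 0 0 0 0;50 0 0 0 0 0 0;50 0 0 0 0 0 0;50 0 0 -5 0 0 0;50 0 0 -6.3 0 0 0;50 0.5 -5.6 0 0 0 0;50 0.5 -5.6 0 0 0 0;50 0.5 -5.6 0 0 0 0;50 0.5 -5.6 0 0 0 0;50 0.4 -5.5 0 0 0 0;50 0.4 -5.5 0 0 0 0",
)

```text
clock: 58.05
tcp_pos: [0.4389, 0.0012, 0.1985]
orientation: [0.0, -0.037, 0.999, -0.0]
wrist_force: [-0.1, -1.5, -0.8]
finger_gap: 0.0428
```

Request:
play_rows(
  series="50 0.4 -5.5 0 0 0 0;50 0 0 0 0 0 0;50 0 0 0 0 0 0",
)

```text
clock: 58.42
tcp_pos: [0.4389, -0.0522, 0.1982]
orientation: [-0.0, -0.036, 0.999, 0.0]
wrist_force: [-0.8, 0.4, -0.4]
finger_gap: 0.0427
```

```bash
python3 - <<'E'
from look import *
T,S=caps()
cw=cams.get_calibration("wrist");W=cams.read_camera("wrist")
for b in blobs(capmask(W),100)[:1]: print(b,plane(cw,[b[0]],.088)[0].round(4))
s=get_state();print(s['finger_gap'],s['tcp_pos'],s['wrist_force'])
go(.4393,-.0525,.084)
E
```

```text
top (np.float64(168.3), np.float64(242.9)) 39 [0.5138 0.3294]
top (np.float64(202.3), np.float64(253.3)) 45 [0.502  0.2572]
top (np.float64(158.1), np.float64(279.0)) 54 [0.4395 0.3368]
scene (np.float64(364.8), np.float64(114.8)) 46 [0.4424 0.3334]
scene (np.float64(390.1), np.float64(130.9)) 50 [0.5154 0.3233]
scene (np.float64(368.6), np.float64(147.5)) 63 [0.5015 0.2549]
scene (np.float64(258.6), np.float64(233.3)) 51 [ 0.4398 -0.0541]
((np.float64(320.9), np.float64(232.8)), 390, (310, 221, 22, 27)) [ 0.4387 -0.052   0.088 ]
0.04269924940623924 [ 0.43900589 -0.05099807  0.19820894] [-0.27650146  1.11838625  0.28046909]
turn [ 0.02 -0.02  0.15]
shift after turn (cm) [-0.02 -0.15 11.42]  rows>= 3 per row [-0.01 -0.05  3.81]
```

Request:
play_rows(
  series="50 0 -0.1 2 0 0 0;50 0 0 4 0 0 0;50 0 0 4 0 0 0;50 0 0 1.2 0 0 0;50 0 0 0 0 0 0;10 0 0 0 0 0 0;10 0 0 0 0 0 0;10 0 0 0 0 0 0;10 0 0 0 0 0 0",
)

```text
clock: 59.7
tcp_pos: [0.4404, -0.0534, 0.0876]
orientation: [0.002, -0.037, 0.999, -0.0]
wrist_force: [-0.5, 1.7, 6.5]
finger_gap: 0.017
```

```bash
python3 - <<'E'
from h import *
s=get_state();print(s['finger_gap'],s['tcp_pos'],s['wrist_force'])
go(.4334,.2674,s['tcp_pos'][2]+.115)
E
```

```text
0.017045332510498144 [ 0.44041842 -0.05335482  0.08762446] [-0.49083728  1.670985    6.52288346]
turn [-0.01  0.17  0.03]
shift after turn (cm) [ -1.65  32.04 -11.5 ]  rows>= 7 per row [-0.24  4.58 -1.64]
```

Request:
play_rows(
  series="10 0 0 -2 0 0 0;10 0 0 -4 0 0 0;10 0 0 -5.5 0 0 0;10 -0.3 4.6 0 0 0 0;10 -0.3 4.6 0 0 0 0;10 -0.2 4.6 0 0 0 0;10 -0.2 4.6 0 0 0 0;10 -0.2 4.6 0 0 0 0;10 -0.2 4.5 0 0 0 0;10 -0.2 4.5 0 0 0 0;10 0 0 0 0 0 0;10 0 0 0 0 0 0",
)

```text
clock: 61.2
tcp_pos: [0.4312, 0.2665, 0.201]
orientation: [-0.0, -0.037, 0.999, -0.0]
wrist_force: [0.1, -0.7, -2.0]
finger_gap: 0.0168
```

Request:
play_rows(
  series="10 0 0 4 0 0 0;10 0 0 4 0 0 0;10 0 0 2.5 0 0 0;10 0 0 0.8 0 0 0;10 0 0 0 0 0 0;10 0 0 0 0 0 0",
)

```text
clock: 61.95
tcp_pos: [0.4324, 0.2667, 0.0892]
orientation: [0.001, -0.036, 0.999, 0.0]
wrist_force: [0.3, -0.0, -1.5]
finger_gap: 0.0169
```

Request:
play_rows(
  series="10 0 0 0.2 0 0 0;50 0 0 0 0 0 0;50 0 0 0 0 0 0;50 0 0 0 0 0 0;50 0 0 -5 0 0 0;50 0 0 -6.3 0 0 0;50 0 0 -4 0 0 0;50 0 -5 0 0 0 0;50 0 -5 0 0 0 0;50 0 -5 0 0 0 0;50 0 0 0 0 0 0;50 0 0 0 0 0 0",
)

```text
clock: 63.45
tcp_pos: [0.4427, 0.1175, 0.2388]
orientation: [0.0, -0.036, 0.999, 0.0]
wrist_force: [0.9, -0.0, 0.0]
finger_gap: 0.043
```

```bash
python3 - <<'E'
from look import *
T,S=caps()
s=get_state();print(s['clock'],s['finger_gap'],s['tcp_pos'],s['wrist_force'])
cv2.imwrite("pics/t10.png",T[:,:,::-1]);cv2.imwrite("pics/s10.png",cv2.resize(S[90:430,150:470],None,fx=1.75,fy=1.75,interpolation=cv2.INTER_CUBIC)[:,:,::-1])
E
```

```text
scene (np.float64(364.8), np.float64(114.9)) 48 [0.4425 0.3331]
scene (np.float64(344.1), np.float64(131.6)) 56 [0.4316 0.2637]
scene (np.float64(390.0), np.float64(130.7)) 47 [0.5149 0.3237]
scene (np.float64(368.6), np.float64(147.5)) 60 [0.5015 0.2549]
63.55 0.042859128188982215 [0.44254214 0.11830351 0.23877471] [-0.0834993  -0.03448849 -0.16561149]
```

View pics/t10.png

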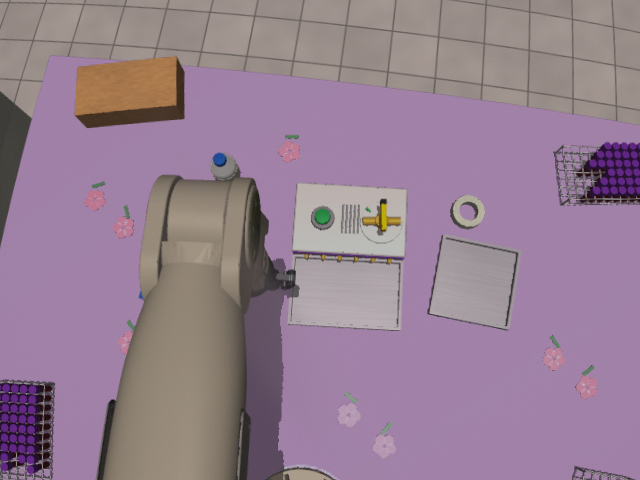

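View pics/s10.png

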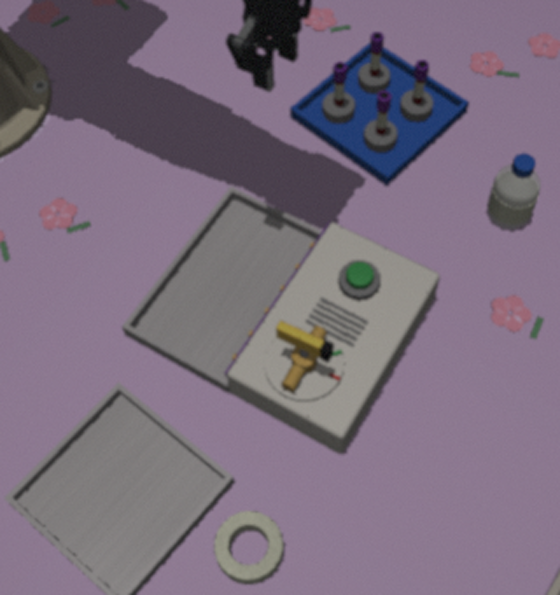

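All four tubes stand upright in the blue tray, the bed and steel tray are empty, and the bottle and tape look unmoved. The last check is the valve angle and the bystanders' shift.

```bash
python3 - <<'E'
from h import *
T=cv2.imread("pics/t10.png")[:,:,::-1].copy();T0=cv2.imread("pics/top0.png")[:,:,::-1].copy();ct=cams.get_calibration("top")
h=cv2.cvtColor(T,cv2.COLOR_RGB2HSV)
y=np.uint8((h[...,0]>24)&(h[...,0]<33)&(h[...,1]>180)&(h[...,2]>130)); y[:190]=0;y[235:]=0;y[:,:360]=0;y[:,410:]=0
n,l,s,c=cv2.connectedComponentsWithStats(y);i=1+s[1:,4].argmax();ys,xs=np.where(l==i)
P=plane(ct,np.c_[xs,ys],.125)[:,:2];u=np.linalg.svd(P-P.mean(0))[2][0];u*=np.sign(u[0]);print("bar",np.degrees(np.arctan2(u[1],u[0])))
k=cv2.absdiff(T,T0).max(2)
print("tape diff",k[190:235,445:492].max(),"bottle top diff",k[145:178,205:240].max())
S=cams.read_camera("scene");S0=cv2.imread("pics/scene0.png")[:,:,::-1];k=cv2.absdiff(S,np.ascontiguousarray(S0)).max(2);print("scene bottle, tape",np.percentile(k[175:220,425:465],99),np.percentile(k[380:425,270:315],99))
cv2.imwrite("pics/v10.png",cv2.resize(T[185:245,350:420],None,fx=8,fy=8,interpolation=cv2.INTER_CUBIC)[:,:,::-1])
E
```

```text
bar 8.479002918978846
tape diff 7 bottle top diff 14
scene bottle, tape 8.0 8.0
```

View pics/v10.png

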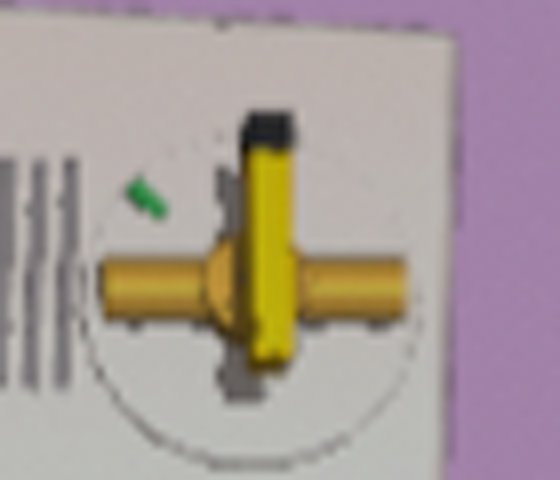

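```bash
python3 - <<'E'
from h import *
ct=cams.get_calibration("top");cs=cams.get_calibration("scene")
q=lambda x,y:(350+x/8-.44,185+y/8-.44)
for a,b in (((268,113),(271,358)),((270,148),(271,345))):
    be,ye=plane(ct,[q(*a),q(*b)],.125);print("bar",np.degrees(np.arctan2(*(be-ye)[[1,0]])),np.linalg.norm(be-ye),(be+ye)/2)
a,b=plane(ct,[q(100,288),q(408,288)],.07);print("pipe",np.degrees(np.arctan2(-(a-b)[0],(a-b)[1])))
S=cams.read_camera("scene")
cv2.imwrite("pics/v11.png",cv2.resize(S[265:325,295:365],None,fx=9,fy=9,interpolation=cv2.INTER_CUBIC)[:,:,::-1])
E
```

```text
bar 6.978968769964823 0.0605991335811089 [ 0.61629379 -0.08565584  0.125     ]
bar 6.5812857898793915 0.04867593553216748 [ 0.61355701 -0.08619706  0.125     ]
pipe 7.4608334816170165
```

View pics/v11.png

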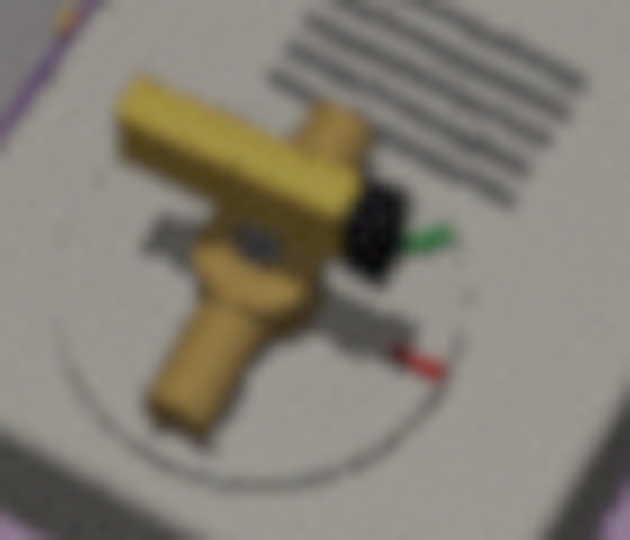

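```bash
python3 -c "
from workcell import workorder
print(workorder.hand_in())"
```

```text
the job is handed in; nothing more can be done
None
```

The job is done and handed in at about 64 s on the clock; no verdict was reported. All four tubes went from the steel tray to the drying bed. I turned the valve to the green mark and pressed start fully, then let it go and left the air blowing for more than four seconds. After that I shut the valve and stood all four tubes in the blue tray.

**Second press of start:** I pressed start twice, both times with the valve half open. I wasn't sure the first press had reached the bottom. On the slow second press, the force at each depth showed that both had.

**Knocked tube:** One tube was knocked about 35 mm aside in the bed during the blow. It stayed upright inside the bed, and I found it again before unloading.

**Last checks:**
- **Tubes:** all four stand upright in the blue tray. The bed and the steel tray are empty.
- **Bystanders:** the gel bottle and the tape roll are unchanged in the pictures.
- **Valve shut:** it turned until the torque rose to 1.5 Nm. Its shadow points at the red mark, and the bar sits square to the brass pipe.

**Disagreement on the valve angle:** When I set the valve, the bar measured 47–50° against the green mark at 50–52°. Measured again from the shut position, the opening comes out nearer 41–42° than 45°, a few degrees short. I left it, because redoing it would have meant loading the tubes again and breaking the asked order.

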